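# Set up the price sign on the bakery's roller rail

## Robot

A 6-joint arm with a two-finger parallel gripper is mounted at the origin on the work surface. World frame = base frame: x ahead of the robot, y to its left, z up, the work surface at z = 0. Lengths are in m, angles in degrees, forces in N, time in s.
With the tool pointing down it reaches from about 0.375 to 0.9 m from the base axis. Payload 3.1 kg.
Tool frame: the origin (TCP) lies midway between the tips of the shut fingers; the grasp point (between the pads) lies bot.pinch_z behind it (bot.pinch_z is the distance from the TCP to the grasp point, in m); z points along the fingers, y is the direction in which the jaws open and shut (so a half turn about z gives the same grasp; the last joint's range is limited). The gripper opens to 87 mm and grips with 3 to 60 N. Pads are 19 mm wide; open, the fingers measure 117 mm over their backs; the gripper's body (75 mm by 190 mm) begins 51 mm behind the grasp point.
Start: joints at [59.215, 30.224, 82.088, -0, 67.689, -10.227], TCP at [0.219, 0.585, 0.223] pointing down, gripper open.
Joint ranges: [-176.69, 176.69], [-43.24, 126.21], [12.49, 139.97], [-82, 262], [0, 151.66], [-163.58, 163.58]. Speed limits (degrees/s): [159.86, 159.86, 180, 180, 180, 180].

## Interface

Orientations are given as a 3x3 rotation matrix whose columns are the frame's x, y, z axes.
In Python, from rig import bot gives the robot as it stands.
- The arm moves only by the tool apply_moves, never from a script. Its argument "motion" is text: rows parted by semicolons, each of 7 numbers parted by spaces: the shift along the tool's x, y, z in m, then the turn, a rotation vector about the tool's x, y, z in degrees, then the finger opening in m, from 0 to 0.087. A call has exactly 8 rows; each row is the pose to reach, as a shift and turn from the pose commanded when the call began, along the tool's axes at that moment; what a row does not reach only later rows make up. A row lasts 1/8 s, in which the tool goes at most 62.5 mm and 10.7 degrees, less where a joint would pass 70% of its speed; a pose out of reach is approached as far as the arm can. A call with a gripper value outside its range is refused whole. The fingers move at their own pace and stop on an object; the grip force is fixed at half the most. Time passes only in rows, so rows that repeat a pose let the fingers close, or fill a call up. It gives the time, the measured TCP pose, the force and the opening at its end, in the units of the state.
- bot.read_state(): the state, without advancing time (a new reading comes with each control period).
- bot.capture(name): name is "scene" or "top"; returns the picture (400x640x3 uint8, red, green, blue); there is no depth.
- bot.get_calibration(name): a dict with "fx", "fy", "cx", "cy" (pixels), "rvec" (rotation vector, rad) and "tvec" (3), from world to camera coordinates, as OpenCV has them. Camera axes: x right, y down, z forward; pixel columns grow to the right and rows downward; lengths in m; the calibration is good to about 2 mm. A picture is of the moment at which its call begins. get_calibration takes no time and is no camera call.
- bot.hand_in(): hands the job in, once; it reports no verdict.
Trained networks look in the newest picture that a camera, given by its name, has taken for a name from the list of things; names that differ only in an ending like _2 or _b are one class to them, and where a whole thing is asked for, a point or a joint stands for the part that bears it (a point fixed in the world has none). Each returns a list of dicts, best first, with "p" (0 to 1); they miss things now and then, are a little off and sometimes report something else, mostly with a low value. They report only what shows in the picture. A call takes as long as a camera call.
- bot.find_in(name, camera): "point" ([x, y, z] in m, in world coordinates, good to about 4 mm: the middle of the surface that is visible of it).
The state is a dict: "time_s": time; "joint_positions": joint angles; "qvel": joint speeds; "tau": joint torques, N m; "position": TCP position; "tcp_rot": TCP orientation; "force": force on the tool from outside, world axes, zero at the start; "moment": the same for the moment, N m; "opening": opening from 0.0 (shut) to 1.0 (fully open).
Only numpy, scipy, OpenCV 4.12 (cv2) and the standard library are available. Lean on these libraries where they do the work, as an engineer would, in place of code of your own. Each camera call takes 0.05 s, during which the arm holds its last target.

## Task

First slide the red-topped stop bar fully home into the slot at the low end of the sloped sign rail. Then hook the orange sign carrier onto the upper end of the rail (by the orange band) and let go, so that it rolls down by itself and comes to rest against the stop bar. Do not touch it again on the lower half of the rail, do not tip it over, and leave the blue sign carrier and everything else where they are.

Things in the scene. Friction and masses are not known exactly. Their poses are not given: they have to be found in the camera images.
- sign_rail: aluminium bar of the sloped rail, 10 mm wide (x), 16 mm high, about 190 mm above the table. Origin: middle of its top face. +y runs along it uphill (6 degree slope), x is level and across. It spans y -200 to +180 mm; black end cap at y +183. Posts and brackets stand on its +x side only, so a carrier is hooked on from -x. The low end is open: with no stop bar a carrier rolls off.
- hang_place (a point): middle of the orange band that marks the hanging place, on the rail's top face, 105 mm uphill of its middle; the band is 60 mm long
- rail_stand: fixed stand of the rail; origin on the table under the rail's middle, z up, x and y level and turned with the rail. Plank 15 mm thick, 420 mm long, x -40 to +90 mm. Two posts at x 48 to 62 mm, y -160 and +150 mm; from the +150 post a bracket runs to the bar, its top 9.5 mm below the bar's top. Under the bar nothing but the plank.
- slot_mouth (a point): centre of the mouth of the upright blind slot in the black socket block (36 x 44 mm, 55 mm tall) beside the rail's low end, 30 mm to its +x side and 160 mm downhill of its middle, 10 mm below the rail's top. The slot is vertical, 15 mm across the rail, 23 mm along it, 40 mm deep, with a 2 mm chamfer; its axes are level, turned with the rail
- slot_floor (a point): centre of the hidden floor of the slot, 40 mm straight below its mouth; axes level, turned with the rail
- stop_bar: flat upright bar 12 mm (its x) by 20 mm (its y), 95 mm tall, 90 g, steel, the top 40 mm red plastic; the lowest 6 mm stepped in to 8 x 16 mm. Origin: centre of its bottom face; z up. It stands loosely in the parking block. Fully home its bottom is on the slot floor, 55 mm stand out above the mouth; its x lies across the rail, either way round
- bar_holder: fixed wooden parking block of the stop bar, 60 x 50 mm, 27 mm tall, pocket 16 x 24 mm and 15 mm deep, its floor 12 mm above the table; origin centre of its underside
- sign_orange: orange sign carrier, 192 mm tall, 0.22 to 0.37 kg, standing on the table on its foot plate (x -17 to +27, y +-40 mm). Origin: on the table under its wheels; z up. A C-shaped hook open to its +x; to hang it, its x points along the rail's x and its wheels ride on the rail's top. They turn freely: it rolls once released. At the stop its middle is about 120 mm downhill of the rail's middle
- sign_orange_wheels (a point): point midway between the orange carrier's two wheels at tread height (116 mm above its origin), on the rail's top centre line when hung. Wheels in tandem at y +-24 mm, 17 mm wide, radius 9 mm; along both sides runs a guide rod (inner faces 17 mm apart, y +-32 mm) that reaches 4 mm below the treads and keeps them on the rail
- sign_orange_hook (a point): middle of the free gap of the orange carrier's hook, 93 mm above its origin: the gap is from z 74 mm (top of the sign board, 8 mm thick in x, 90 mm wide) to z 112 mm (guide rods), closed at its -x side by the spine plate (x -32 to -24 mm), open at +x
- sign_orange_grip (a point): middle of the orange carrier's upright grip tab, 172 mm above its origin; the tab is 12 mm thick (x), 40 mm wide (y), from z 149 to 192 mm, on the top plate (x -32 to +38, y +-30, z 141 to 149 mm) that runs against the stop bar
- sign_blue: same carrier with blue head and tab, to be left alone; origin on the table under its wheels
- bun_a: bread bun, 76 mm across, 45 mm tall, origin centre of its underside
- bun_b: bread bun, 72 mm across, 42 mm tall, origin centre of its underside
- loaf: tin loaf 100 x 200 x 75 mm, origin centre of its underside
- jar: amber jar 68 mm across, 100 mm tall, origin centre of its underside
- brush: pastry brush lying on the table along its x, origin under its middle
- cup: white mug 76 mm across, 85 mm tall, origin centre of its underside

How it is judged (in metres and radians):
On the way, in this order (a step that is already met when the one before it is completed fails the run):
1. the stop bar is fully home in the slot and released (z of stop_bar in the frame of slot_floor between -0.005 and 0.004 m and horizontal distance between stop_bar and slot_floor below 0.005 m and angle between stop_bar's own z axis and vertical below 0.12 rad and contact force between each of the fingers, the arm and stop_bar below 0.05 N), for 0.2 s.
2. the orange carrier hangs with its wheels on the upper half of the rail and is let go (x of sign_orange_wheels in the frame of sign_rail between -0.007 and 0.007 m and z of sign_orange_wheels in the frame of sign_rail between -0.006 and 0.006 m and y of sign_orange_wheels in the frame of sign_rail above 0.03 m and contact force between each of the fingers, the arm and sign_orange below 0.05 N), for 0.1 s.
3. it has rolled down to the stop bar (x of sign_orange_wheels in the frame of sign_rail between -0.007 and 0.007 m and z of sign_orange_wheels in the frame of sign_rail between -0.006 and 0.006 m and y of sign_orange_wheels in the frame of sign_rail between -0.135 and -0.104 m and angle between sign_orange's own z axis and vertical below 0.25 rad), for 0.2 s.
At the end, for the whole second after the job is handed in: Stop bar upright in the slot, bottom within 4 mm of its floor; orange carrier hanging with its wheels on the rail (within 7 mm sideways, 6 mm in height), its middle 104 to 135 mm downhill of the rail's middle, against the stop bar; both at rest and released (all of step 1 and all of step 3 and contact force between each of the fingers, the arm and sign_orange below 0.05 N and linear speed of each of sign_orange, stop_bar below 0.02 m/s); the robot touches nothing.
It fails at once if the orange carrier is touched while it is on the lower half of the rail (x of sign_orange_wheels in the frame of sign_rail between -0.01 and 0.01 m and z of sign_orange_wheels in the frame of sign_rail between -0.01 and 0.01 m and y of sign_orange_wheels in the frame of sign_rail between -0.2 and 0 m and contact force between any of the fingers, the arm and sign_orange above 0.5 N).
It fails at once if the orange carrier is tipped over (angle between sign_orange's own z axis and vertical above 0.8 rad).
It fails at once if the blue carrier is moved by more than 30 mm (distance of sign_blue from where it was at the start of the episode above 0.03 m).
It fails at once if a bun, the loaf, jar, brush or mug is moved by more than 30 mm (distance of any of bun_a, bun_b, loaf, jar, brush, cup from where it was at the start of the episode above 0.03 m).
It also fails if it takes over 67 s, if anything falls off the work surface, if the arm or the gripper's body presses on something with over 40 N, if the wrist force passes 120 N, or if a joint passes its speed limit or range.

## Working session

There is one attempt and no reset: what is moved stays moved. The work goes in short steps, Python scripts to look and compute and a tool call to move; the robot and the scene stay as the last step left them, time stands still between calls to the robot, and variables do not carry over. Pictures are saved under pics/ and viewed, and the job is handed in when it is done.

Besides the shell and the picture viewer there is one more tool, called after "Emit:" by a JSON object that holds its "name" and its "arguments", one argument or row to a line. apply_moves: Moves the arm, as the interface text tells. Its arguments: {"type":"object","properties":{"motion":{"type":"string"}},"required":["motion"]}

```bash
ls; mkdir -p pics; python3 - <<'E'
from rig import bot
import cv2
for n in("scene","top"):
    im=bot.capture(n); cv2.imwrite(f"pics/{n}0.png",im[:,:,::-1]); print(n,bot.get_calibration(n))
print(bot.pinch_z); print(bot.read_state())
E
```

```text
pics
scene {'fx': 488.42610586841937, 'fy': 488.42610586841937, 'cx': 323.6216541929117, 'cy': 196.52676723858812, 'rvec': array([ 0.83414214,  2.48970979, -1.12411749]), 'tvec': array([ 0.38512544, -0.09320207,  1.7553694 ])}
top {'fx': 454.5111863394922, 'fy': 454.5111863394922, 'cx': 319.59955299891834, 'cy': 197.2248579706862, 'rvec': array([ 2.14833135, -2.1978465 ,  0.12353648]), 'tvec': array([-1.17232700e-03,  5.15067780e-01,  1.40959857e+00])}
0.0187
{'time_s': 0.1, 'joint_positions': array([ 5.92149326e+01,  3.02721927e+01,  8.21505860e+01, -2.99417540e-03,
        6.76889977e+01, -1.02256616e+01]), 'qvel': array([ 0.0002508 , -0.09246609, -0.2270974 , -0.03695296,  0.02778151,
       -0.06411597]), 'tau': array([-2.75615148e-04, -4.40986526e+01, -1.77149820e+01,  6.35048677e-02,
        5.34641964e-02, -5.98398856e-05]), 'position': array([0.21910629, 0.58461681, 0.22167645]), 'tcp_rot': array([[-9.36315422e-01,  3.51158818e-01, -9.56955854e-04],
       [ 3.51159995e-01,  9.36313925e-01, -1.70071922e-03],
       [ 2.98788539e-04, -1.92845425e-03, -9.99998096e-01]]), 'force': array([-0.22695396,  0.28335716, -0.14369675]), 'moment': array([-0.01282779,  0.00824515,  0.01916499]), 'opening': 1.002028867746237}
```

View pics/scene0.png

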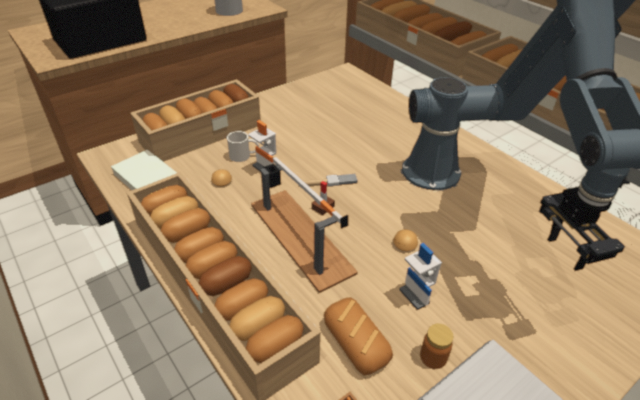

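View pics/top0.png

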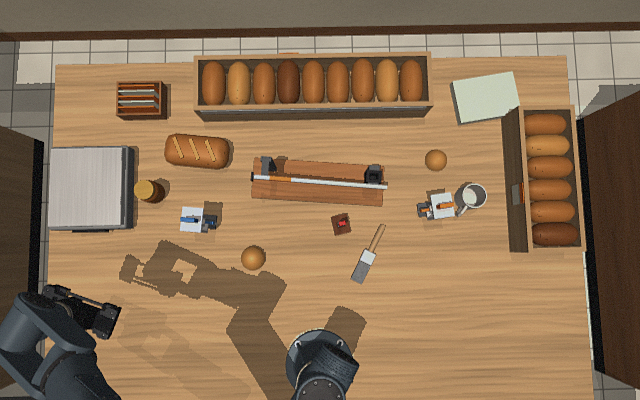

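```bash
python3 - <<'E'
from rig import bot
for n in ["sign_rail","rail_stand","stop_bar","bar_holder","sign_orange","sign_blue","hang_place","slot_mouth","sign_orange_wheels","sign_orange_grip","jar","cup","loaf"]:
    for c in ("scene","top"):
        try: print(n,c,[(d['point'].round(3) if hasattr(d['point'],'round') else d['point'],round(d['p'],2)) for d in bot.find_in(n,c)][:3])
        except Exception as e: print(n,c,e)
E
```

```text
sign_rail scene [([0.5481, 0.0337, 0.1899], 0.97), ([0.4721, -0.3582, 0.1031], 0.73)]
sign_rail top [([0.5387, -0.0029, 0.189], 0.77)]
rail_stand scene [([0.5789, 0.0115, 0.0152], 0.85)]
rail_stand top [([0.5544, -0.005, 0.0143], 0.7), ([0.5329, 0.5026, 0.0985], 0.35)]
stop_bar scene [([0.4328, -0.0691, 0.0764], 0.47), ([0.5617, 0.5225, 0.0775], 0.41)]
stop_bar top [([0.4273, -0.0718, 0.0255], 0.27)]
bar_holder scene [([0.4502, -0.0666, 0.0238], 0.51)]
bar_holder top []
sign_orange scene [([0.4765, -0.3565, 0.1046], 0.94)]
sign_orange top [([0.4613, -0.3529, 0.1508], 0.72)]
sign_blue scene [([0.4521, 0.3711, 0.0729], 0.88)]
sign_blue top [([0.443, 0.3455, 0.1502], 0.89)]
hang_place scene [([0.5532, 0.0344, 0.1865], 0.78), ([0.56, -0.1514, 0.1554], 0.38)]
hang_place top [([0.5386, -0.0009, 0.1944], 0.77), ([0.4254, -0.0725, 0.0291], 0.51)]
slot_mouth scene [([0.5623, -0.1523, 0.1521], 0.59), ([0.432, -0.0704, 0.0776], 0.47), ([0.4727, -0.3575, 0.1045], 0.4)]
slot_mouth top [([0.5555, -0.1651, 0.1635], 0.48)]
sign_orange_wheels scene [([0.472, -0.357, 0.1059], 0.8), ([0.3202, -0.1471, 0.0168], 0.43)]
sign_orange_wheels top [([0.4656, -0.3561, 0.1495], 0.76), ([0.539, -0.0014, 0.1915], 0.38)]
sign_orange_grip scene []
sign_orange_grip top [([0.4649, -0.3515, 0.149], 0.94), ([0.5565, -0.1667, 0.1602], 0.69)]
jar scene [([0.5677, 0.5254, 0.0791], 0.89), ([0.4674, -0.3619, 0.1009], 0.18)]
jar top [([0.5322, 0.5027, 0.0957], 0.59)]
cup scene [([0.5127, -0.4566, 0.0564], 0.92), ([0.5601, -0.1483, 0.1535], 0.7)]
cup top [([0.5029, -0.4952, 0.0392], 0.9)]
loaf scene [([0.6894, 0.3907, 0.0711], 0.56)]
loaf top [([0.6573, 0.3629, 0.0731], 0.71)]
```

```bash
python3 - <<'E'
import cv2
im=cv2.imread("pics/top0.png")
def crop(n,x0,y0,x1,y1,s):
    cv2.imwrite(n,cv2.resize(im[y0:y1,x0:x1],None,fx=s,fy=s,interpolation=cv2.INTER_CUBIC))
crop("pics/c1.png",240,150,400,240,5)
crop("pics/c2.png",400,170,500,240,8)
im=cv2.imread("pics/scene0.png")
crop("pics/c3.png",220,110,370,240,5)
crop("pics/c4.png",220,110,300,180,9)
E
```

```text
(no output)
```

View pics/c1.png

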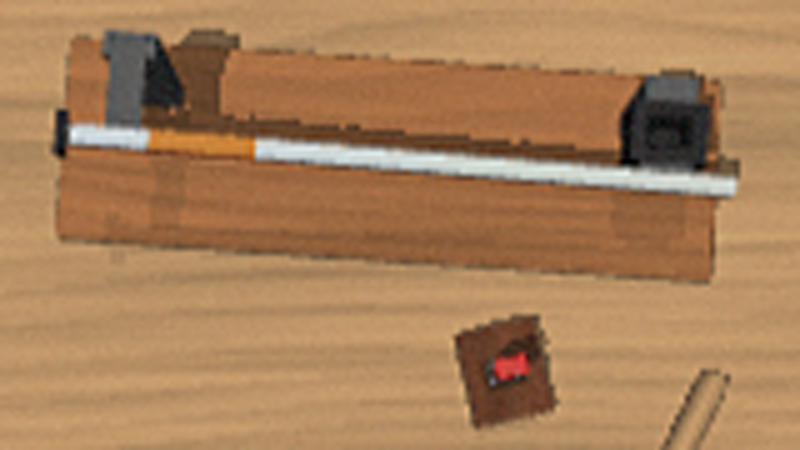

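View pics/c2.png

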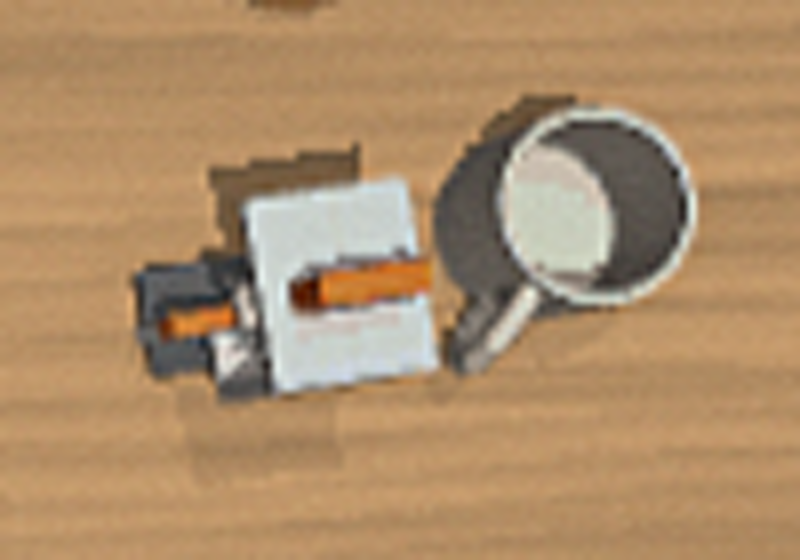

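View pics/c3.png

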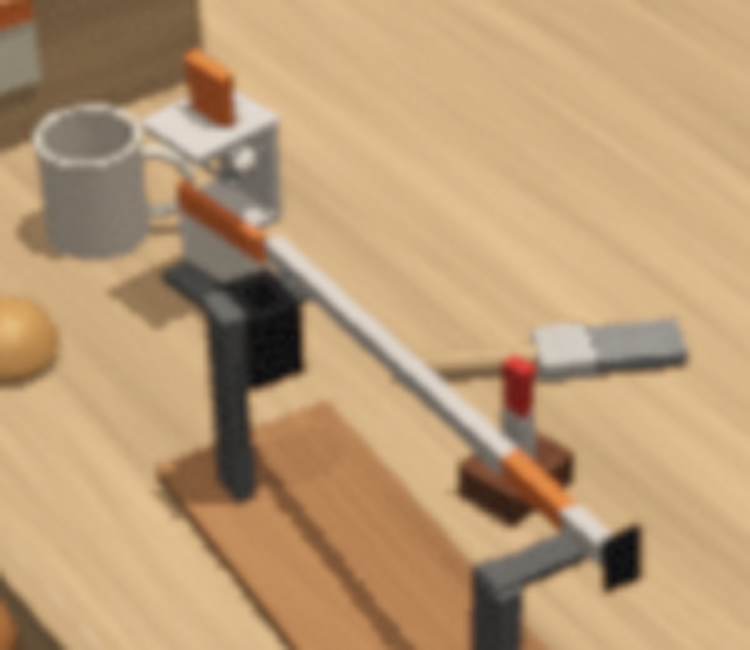

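View pics/c4.png

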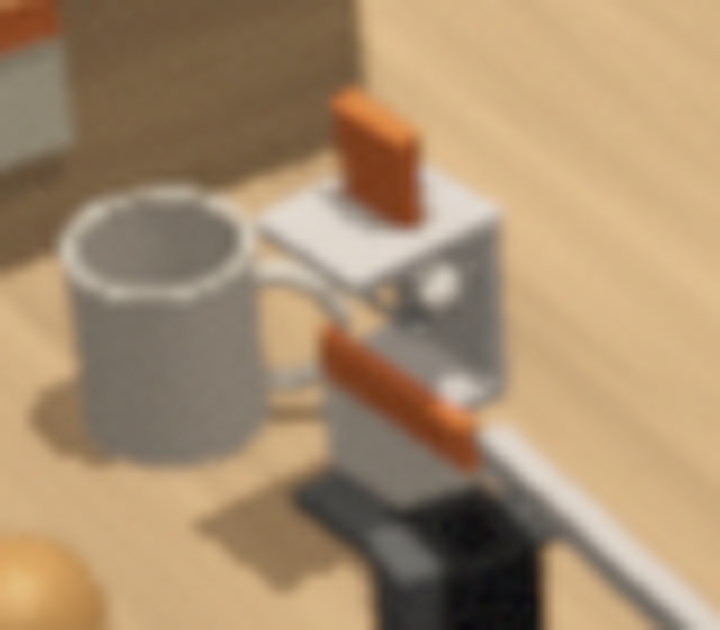

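```bash
python3 - <<'E'
import cv2
im=cv2.imread("pics/top0.png")
def crop(n,x0,y0,x1,y1,s):
    c=cv2.resize(im[y0:y1,x0:x1],None,fx=s,fy=s,interpolation=cv2.INTER_NEAREST)
    for x in range(x0,x1,5):
        cv2.putText(c,str(x),((x-x0)*s,8),0,.3,(255,0,0),1); cv2.line(c,((x-x0)*s,0),((x-x0)*s,c.shape[0]),(255,0,0) if x%10==0 else (120,120,120),1)
    for y in range(y0,y1,5):
        cv2.putText(c,str(y),(0,(y-y0)*s+8),0,.3,(255,0,0),1); cv2.line(c,(0,(y-y0)*s),(c.shape[1],(y-y0)*s),(255,0,0) if y%10==0 else (120,120,120),1)
    cv2.imwrite(n,c)
crop("pics/d1.png",360,158,393,210,11)
crop("pics/d2.png",246,152,300,185,14)
crop("pics/d3.png",326,208,356,240,16)
crop("pics/d4.png",412,185,462,225,16)
im=cv2.imread("pics/scene0.png")
crop("pics/e1.png",245,115,295,195,7)
crop("pics/e2.png",310,175,360,240,9)
E
```

```text
(no output)
```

View pics/d1.png

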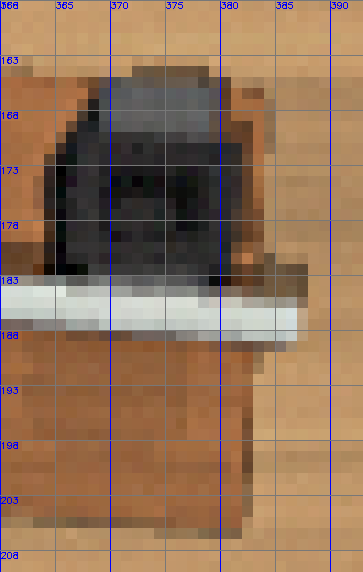

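View pics/d2.png

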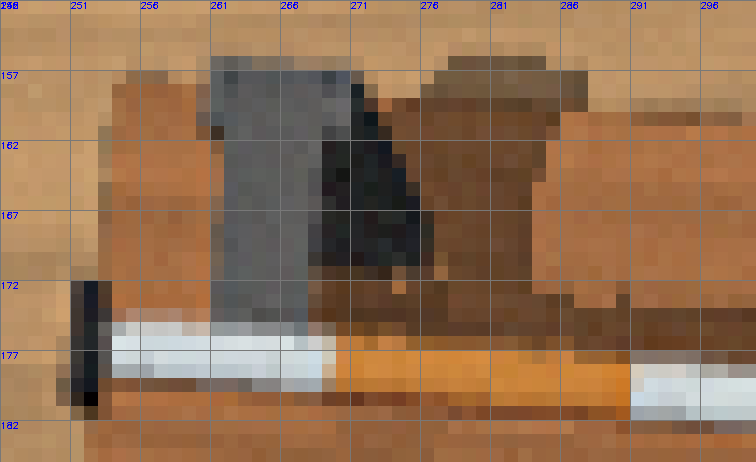

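View pics/d3.png

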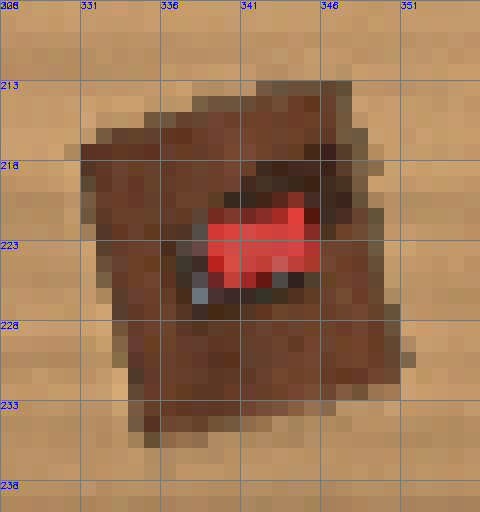

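View pics/d4.png

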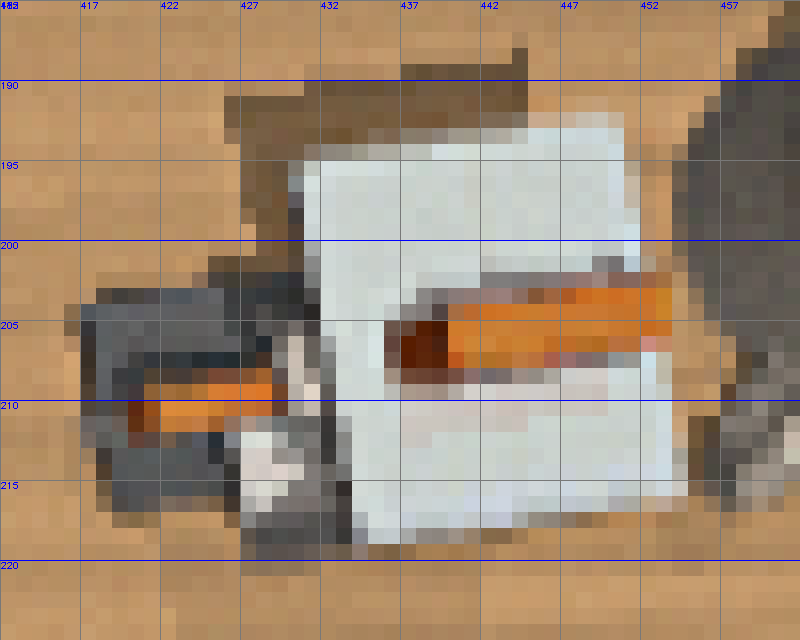

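View pics/e1.png

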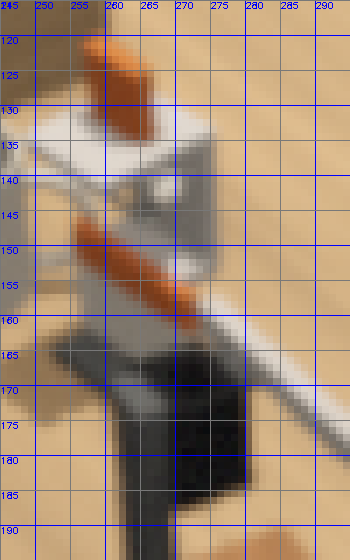

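View pics/e2.png

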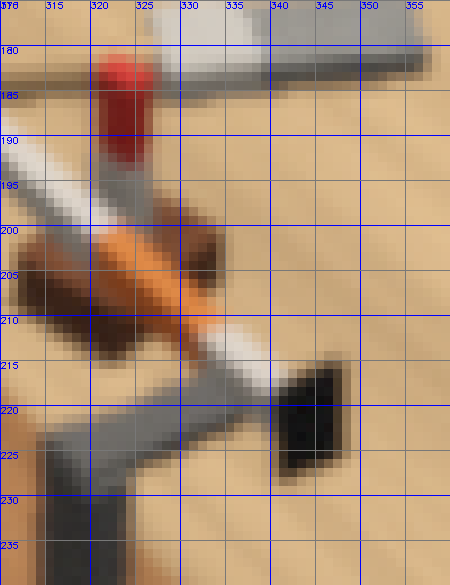

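```bash
cat > h.py <<'E'
import numpy as np, cv2
from scipy.optimize import least_squares
from scipy.spatial.transform import Rotation as R
from rig import bot
C={n:bot.get_calibration(n) for n in("scene","top")}
def proj(n,P):
    c=C[n]; K=np.array([[c['fx'],0,c['cx']],[0,c['fy'],c['cy']],[0,0,1.]])
    return cv2.projectPoints(np.atleast_2d(np.array(P,float)),c['rvec'],c['tvec'],K,None)[0][:,0]
def unproj(n,uv,z):
    c=C[n]; Rm=cv2.Rodrigues(c['rvec'])[0]; d=Rm.T@np.array([(uv[0]-c['cx'])/c['fx'],(uv[1]-c['cy'])/c['fy'],1]); o=-Rm.T@c['tvec']
    return o+d*(z-o[2])/d[2]
def Rz(a): return R.from_euler('z',a).as_matrix()
S6=R.from_euler('x',np.radians(6)).as_matrix()
def rail(p,pts): return (Rz(p[3])@S6@np.atleast_2d(pts).T).T+p[:3]
def upr(p,pts): return (Rz(p[2])@np.atleast_2d(pts).T).T+[p[0],p[1],0]
E
python3 - <<'E'
from h import *
im=cv2.imread("pics/top0.png").astype(float)
xs=np.arange(295,360); 
def cen(col,y0,y1):
    w=np.clip(im[y0:y1,col,0]-110,0,None); return (w*np.arange(y0,y1)).sum()/w.sum()
ys=[cen(x,174,194) for x in xs]
f=np.polyfit(xs,ys,1); print("line",f,np.std(ys-np.polyval(f,xs)))
L=lambda x:np.polyval(f,x)
# rail fit
top=[((0,-.2,0),(386.5,L(386.5))),((0,.075,0),(290.5,L(290.5))),((0,.135,0),(269.5,L(269.5))),((0,.18,0),(253.2,L(253.2)))]
sc=[((0,.135,0),(332.5,211.3)),((0,.075,0),(320.5,200.3)),((0,.18,0),(340.5,217.5)),((0,-.2,0),(256,146.5))]
g=lambda p:np.concatenate([(proj("top",rail(p,[a for a,b in top]))-[b for a,b in top]).ravel(), .5*(proj("scene",rail(p,[a for a,b in sc]))-[b for a,b in sc]).ravel()*1, [(p[2]-.19)/.003]])
s=least_squares(g,[.54,0,.19,-.05]); print(s.x.round(4),np.degrees(s.x[3])); print(g(s.x).round(2))
p=s.x
print("hang",rail(p,[0,.105,0]).round(4)); m=rail(p,[0,-.16,0])[0]; 
# rail point 160mm downhill, 30 to +x
m=rail(p,[.03,-.16,0])[0]; print("mouth",m-[0,0,.01]); print("proj slot block top", proj("top",[m-[0,0,.01]]))
print("vertical at bar",proj("top",[[.43,-.07,0],[.43,-.07,.107]]))
# carrier
pl=[((.038,.03,.149),(431,194.5)),((.038,-.03,.149),(450.2,192)),((-.032,-.03,.149),(453.3,215.5)),((-.032,.03,.149),(434.2,218.5)),((0,0,.192),(446.5,204.8))]
ps=[((.038,-.03,.149),(248.2,133.7)),((.038,.03,.149),(259.5,140.5)),((-.032,.03,.149),(274.7,133.1))]
g=lambda p:np.concatenate([(proj("top",upr(p,[a for a,b in pl]))-[b for a,b in pl]).ravel(), .5*(proj("scene",upr(p,[a for a,b in ps]))-[b for a,b in ps]).ravel()])
s=least_squares(g,[.46,-.35,.1]); print("carrier",s.x.round(4),np.degrees(s.x[2])); print(g(s.x).round(2))
print("bar top",unproj("top",(342.1,223.1),.107))
hp=[((.03,.025,.027),(330.8,216.8)),((.03,-.025,.027),(348,212.5)),((-.03,-.025,.027),(351,231.5)),((-.03,.025,.027),(334.5,235.5))]
g=lambda p:(proj("top",upr(p,[a for a,b in hp]))-[b for a,b in hp]).ravel()
s=least_squares(g,[.43,-.07,.2]); print("holder",s.x.round(4),np.degrees(s.x[2]),g(s.x).round(2))
print('bar scene',proj("scene",[[.43,-.07,.107],[.43,-.07,.067]]))
E
```

```text
line [8.09544178e-02 1.55608625e+02] 0.086777024439184
[ 0.5462 -0.0083  0.192  -0.0707] -4.052910196853001
[ 1.34 -2.42  1.03 -0.73  0.41 -0.4   0.35 -0.12  0.41 -1.03  0.17 -0.97
  1.36  0.17  8.15  4.82  0.67]
hang [[0.5536 0.0958 0.203 ]]
mouth [ 0.5648926  -0.16916363  0.16528938]
proj slot block top [[374.02808633 173.72834998]]
vertical at bar [[337.97363804 224.06937328]
 [339.75336777 222.46624711]]
carrier [ 0.4687 -0.3655  0.0992] 5.686059040136446
[-0.88 -0.16  0.34 -0.15  0.91  0.28 -0.51 -0.2   0.06 -0.03  0.05 -0.46
 -0.15 -0.07  0.5  -0.28]
bar top [ 0.42796279 -0.0769093   0.107     ]
holder [ 0.4287 -0.0784  0.1782] 10.21122384327429 [ 0.55 -0.51 -1.11  0.63 -0.17  0.34  0.73 -0.46]
bar scene [[324.85904358 182.38709727]
 [324.58420572 192.13385185]]
```

```bash
python3 - <<'E'
from h import *
f=[0.0809544178,155.608625]
L=lambda x:np.polyval(f,x)
top=[((0,-.2,0),(386.5,L(386.5))),((0,.075,0),(290.5,L(290.5))),((0,.135,0),(269.5,L(269.5))),((0,.18,0),(253.2,L(253.2)))]
sc=[((0,.135,0),(332.5,211.3)),((0,.075,0),(320.5,200.3)),((0,.18,0),(340.5,217.5)),((0,-.2,0),(273.5,157.5))]
g=lambda p:np.concatenate([(proj("top",rail(p,[a for a,b in top]))-[b for a,b in top]).ravel(), .5*(proj("scene",rail(p,[a for a,b in sc]))-[b for a,b in sc]).ravel()*1, [(p[2]-.19)/.003]])
s=least_squares(g,[.54,0,.19,-.05]); p=s.x; print(p.round(4),np.degrees(p[3])); print(g(p).round(2))
print("hang",rail(p,[0,.105,0]).round(4)); 
for off in (.03,):
    m=rail(p,[.03,-.16,0])[0]-[0,0,.01]; print("mouth",m)
def draw(n,segs,imn,out,box,sc):
    im=cv2.imread(imn); x0,y0,x1,y1=box
    c=cv2.resize(im[y0:y1,x0:x1],None,fx=sc,fy=sc,interpolation=cv2.INTER_NEAREST)
    for a,b in segs:
        q=(proj(n,[a,b])+.5-[x0,y0])*sc; cv2.line(c,tuple(map(int,q[0].round())),tuple(map(int,q[1].round())),(0,255,0),1)
    cv2.imwrite(out,c)
def box3(x0,x1,y0,y1,z0,z1):
    V=[(x,y,z) for x in(x0,x1) for y in(y0,y1) for z in(z0,z1)]
    return [(a,b) for i,a in enumerate(V) for b in V[i+1:] if sum(u!=v for u,v in zip(a,b))==1]
segs=[(rail(p,a)[0],rail(p,b)[0]) for a,b in box3(-.005,.005,-.2,.18,-.016,0)+box3(-.005,.005,.075,.135,0,0)]
Rl=Rz(p[3])
segs+=[(Rl@a+m,Rl@b+m) for a,b in [(np.array(a),np.array(b)) for a,b in box3(-.018,.018,-.022,.022,-.055,0)+box3(-.0075,.0075,-.0115,.0115,0,0)]]
cp=[.4687,-.3655,.0992]
segs+=[(upr(cp,a)[0],upr(cp,b)[0]) for a,b in box3(-.032,.038,-.03,.03,.141,.149)+box3(-.006,.006,-.02,.02,.149,.192)+box3(-.017,.027,-.04,.04,0,.01)]
bp=[.428,-.0785,.18]
segs+=[(upr(bp,a)[0],upr(bp,b)[0]) for a,b in box3(-.03,.03,-.025,.025,0,.027)+box3(-.006,.006,-.01,.01,.012,.107)]
draw("top",segs,"pics/top0.png","pics/o1.png",(245,150,395,245),5)
draw("top",segs,"pics/top0.png","pics/o2.png",(410,180,470,230),10)
draw("scene",segs,"pics/scene0.png","pics/o3.png",(240,110,350,230),5)
E
```

```text
[ 0.544  -0.0065  0.1888 -0.0898] -5.14420901118112
[ 0.49 -0.19  0.47 -0.29 -0.07 -0.35 -0.06 -0.37  0.53 -0.38  0.46 -0.4
  1.34  0.9   0.42 -0.42 -0.41]
hang [[0.5534 0.0975 0.1998]]
mouth [ 0.55965387 -0.16763477  0.16205485]
```

View pics/o1.png

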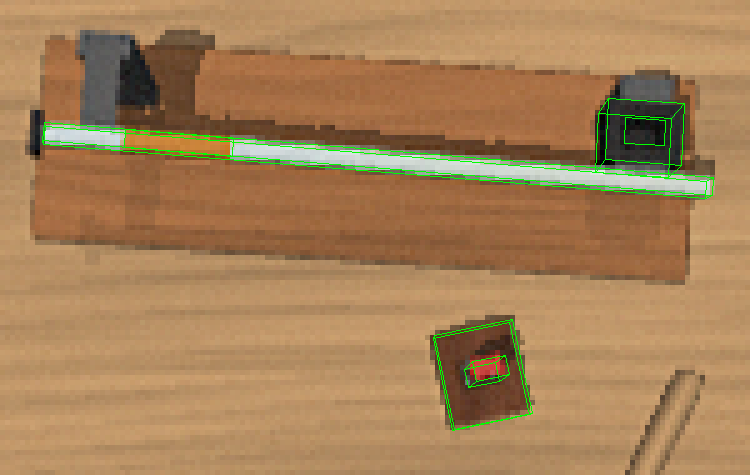

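View pics/o2.png

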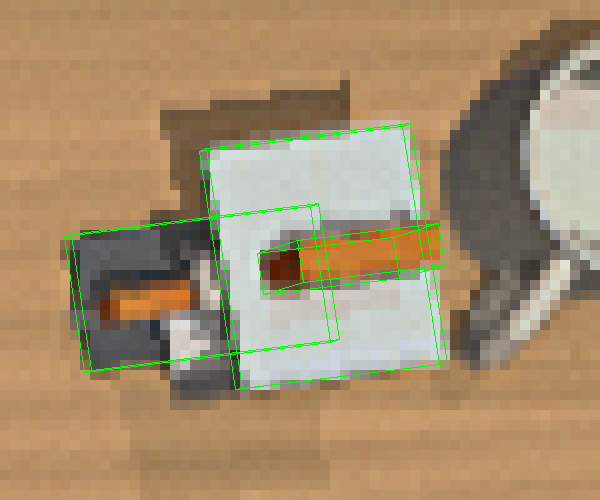

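View pics/o3.png

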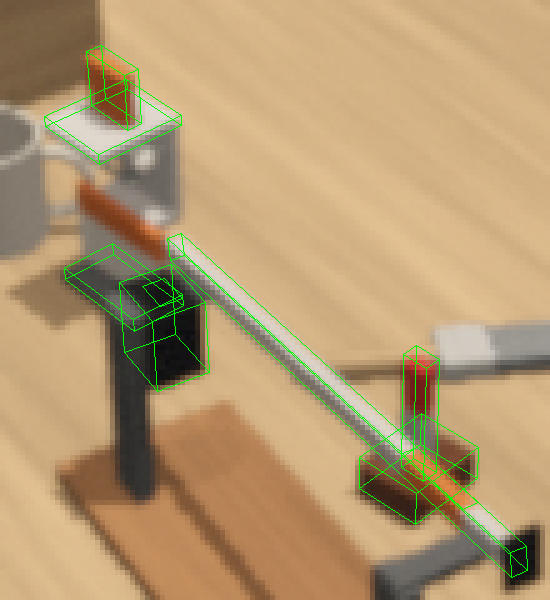

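```bash
cat > plan.py <<'E'
# usage: plan(rows) rows: list of (pos, Rmat, opening) targets; prints motion, stores cmd
from h import *
import json,os
F="cmd.json"
def load():
    if os.path.exists(F):
        d=json.load(open(F)); return np.array(d['p']),np.array(d['R'])
    return np.array([.219,.585,.223]),down(69.442)
def down(a,tilt=0): # y axis (jaw) at world angle a deg, z down; tilt: world rotation about x applied
    a=np.radians(a); y=np.array([np.cos(a),np.sin(a),0]); z=np.array([0,0,-1.]); return np.c_[np.cross(y,z),y,z]
def lin(p0,R0,p1,R1,n):
    rv=R.from_matrix(R0.T@R1).as_rotvec(); return [(p0+(np.array(p1)-p0)*k/n,R0@R.from_rotvec(rv*k/n).as_matrix()) for k in range(1,n+1)]
def plan(segs,save=True):
    """segs: list of (p,R,n,opening)"""
    p0,R0=load(); p,Q=p0,R0; out=[]
    for p1,R1,n,op in segs:
        out+=[(a,b,op) for a,b in lin(p,Q,p1,R1,n)]; p,Q=np.array(p1),R1
    assert len(out)==8,len(out)
    rows=[]
    for a,b,o in out:
        t=R0.T@(a-p0); r=np.degrees(R.from_matrix(R0.T@b).as_rotvec()); rows.append([*(t.round(4)+0),*(r.round(2)+0),o])
    print("; ".join(" ".join(f"{v:g}" for v in r) for r in rows))
    r=rows[-1]
    if save: json.dump(dict(p=(p0+R0@np.array(r[:3])).tolist(),R=(R0@R.from_rotvec(np.radians(r[3:6])).as_matrix()).tolist()),open(F,'w'))
def st():
    s=bot.read_state(); p,Q=load()
    print("t",round(s['time_s'],2),"tcp",s['position'].round(4),"err",(s['position']-p).round(4),"rot",np.degrees(R.from_matrix(Q.T@s['tcp_rot']).as_rotvec()).round(2),"F",s['force'].round(2),"M",s['moment'].round(2),"open",round(s['opening'],3))
E
python3 - <<'E'
from plan import *
plan([((.40,.22,.26),down(32),8,.087)])
plan([((.428,-.0775,.19),down(12),7,.087),((.428,-.0775,.19),down(12),1,.087)])
E
```

```text
-0.0372 -0.0348 -0.0046 0 0 4.68 0.087; -0.0744 -0.0695 -0.0093 0 0 9.36 0.087; -0.1116 -0.1043 -0.0139 0 0 14.04 0.087; -0.1488 -0.1391 -0.0185 0 0 18.72 0.087; -0.186 -0.1739 -0.0231 0 0 23.4 0.087; -0.2232 -0.2086 -0.0278 0 0 28.08 0.087; -0.2604 -0.2434 -0.0324 0 0 32.76 0.087; -0.2976 -0.2782 -0.037 0 0 37.44 0.087
-0.0382 -0.0191 0.01 0 0 2.86 0.087; -0.0763 -0.0383 0.02 0 0 5.71 0.087; -0.1145 -0.0574 0.03 0 0 8.57 0.087; -0.1527 -0.0765 0.04 0 0 11.43 0.087; -0.1908 -0.0956 0.05 0 0 14.29 0.087; -0.229 -0.1148 0.06 0 0 17.14 0.087; -0.2672 -0.1339 0.07 0 0 20 0.087; -0.2672 -0.1339 0.07 0 0 20 0.087
```

Emit:
{"name": "apply_moves", "arguments": {
  "motion": "-0.0372 -0.0348 -0.0046 0 0 4.68 0.087; -0.0744 -0.0695 -0.0093 0 0 9.36 0.087; -0.1116 -0.1043 -0.0139 0 0 14.04 0.087; -0.1488 -0.1391 -0.0185 0 0 18.72 0.087; -0.186 -0.1739 -0.0231 0 0 23.4 0.087; -0.2232 -0.2086 -0.0278 0 0 28.08 0.087; -0.2604 -0.2434 -0.0324 0 0 32.76 0.087; -0.2976 -0.2782 -0.037 0 0 37.44 0.087"
}}

```text
time_s: 2.4
position: [0.4011, 0.2188, 0.26]
tcp_rot: [[-0.528, 0.849, 0.001], [0.849, 0.528, 0.0], [-0.0, 0.001, -1.0]]
force: [1.3, -0.5, 0.1]
opening: 0.996
```

Emit:
{"name": "apply_moves", "arguments": {
  "motion": "-0.0382 -0.0191 0.01 0 0 2.86 0.087; -0.0763 -0.0383 0.02 0 0 5.71 0.087; -0.1145 -0.0574 0.03 0 0 8.57 0.087; -0.1527 -0.0765 0.04 0 0 11.43 0.087; -0.1908 -0.0956 0.05 0 0 14.29 0.087; -0.229 -0.1148 0.06 0 0 17.14 0.087; -0.2672 -0.1339 0.07 0 0 20 0.087; -0.2672 -0.1339 0.07 0 0 20 0.087"
}}

```text
time_s: 3.4
position: [0.4292, -0.08, 0.1893]
tcp_rot: [[-0.203, 0.979, 0.001], [0.979, 0.203, -0.001], [-0.001, 0.0, -1.0]]
force: [-0.3, 0.6, -0.1]
opening: 1.003
```

```bash
python3 - <<'E'
from plan import *
st()
for n in ("top","scene"): cv2.imwrite(f"pics/{n}1.png",bot.capture(n)[:,:,::-1])
for n,b in(("top",(300,190,380,260)),("scene",(280,120,380,230))):
    im=cv2.imread(f"pics/{n}1.png"); x0,y0,x1,y1=b
    cv2.imwrite(f"pics/{n}1c.png",cv2.resize(im[y0:y1,x0:x1],None,fx=5,fy=5,interpolation=cv2.INTER_CUBIC))
plan([((.428,-.0775,.0735),down(12),5,.087),((.428,-.0775,.0735),down(12),1,.087),((.428,-.0775,.0735),down(12),2,.0)],save=False)
E
```

```text
t 3.4 tcp [ 0.4292 -0.08    0.1893] err [ 0.0012 -0.0025 -0.0007] rot [-0.03 -0.04  0.26] F [-0.32  0.64 -0.06] M [-0.13  0.09 -0.  ] open 1.003
0 0 0.0233 0 0 0 0.087; 0 0 0.0466 0 0 0 0.087; 0 0 0.0699 0 0 0 0.087; 0 0 0.0932 0 0 0 0.087; 0 0 0.1165 0 0 0 0.087; 0 0 0.1165 0 0 0 0.087; 0 0 0.1165 0 0 0 0; 0 0 0.1165 0 0 0 0
```

View pics/top1c.png

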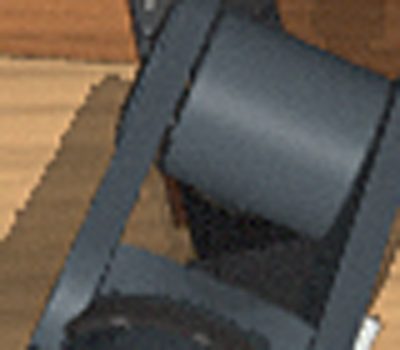

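View pics/scene1c.png

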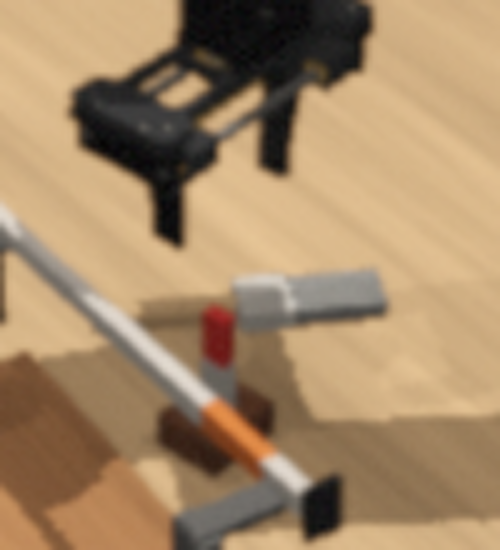

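```bash
python3 - <<'E'
from plan import *
print(bot.read_state()['joint_positions'].round(1))
b=(.428,-.0775)
plan([((*b,.15),down(-69),8,.087)])
plan([((*b,.13),down(-79),1,.087),((*b,.0735),down(-79),3,.087),((*b,.0735),down(-79),1,.087),((*b,.0735),down(-79),3,.0)])
E
```

```text
[-25.   18.8 110.4   0.   50.9 -37. ]
0 0 0.005 0 0 10.13 0.087; 0 0 0.01 0 0 20.25 0.087; 0 0 0.015 0 0 30.38 0.087; 0 0 0.02 0 0 40.5 0.087; 0 0 0.025 0 0 50.63 0.087; 0 0 0.03 0 0 60.75 0.087; 0 0 0.035 0 0 70.88 0.087; 0 0 0.04 0 0 81 0.087
0 0 0.02 0 0 10 0.087; 0 0 0.0388 0 0 10 0.087; 0 0 0.0577 0 0 10 0.087; 0 0 0.0765 0 0 10 0.087; 0 0 0.0765 0 0 10 0.087; 0 0 0.0765 0 0 10 0; 0 0 0.0765 0 0 10 0; 0 0 0.0765 0 0 10 0
```

Emit:
{"name": "apply_moves", "arguments": {
  "motion": "0 0 0.005 0 0 10.13 0.087; 0 0 0.01 0 0 20.25 0.087; 0 0 0.015 0 0 30.38 0.087; 0 0 0.02 0 0 40.5 0.087; 0 0 0.025 0 0 50.63 0.087; 0 0 0.03 0 0 60.75 0.087; 0 0 0.035 0 0 70.88 0.087; 0 0 0.04 0 0 81 0.087"
}}

```text
time_s: 4.5
position: [0.4283, -0.0757, 0.1499]
tcp_rot: [[0.935, 0.355, 0.0], [0.355, -0.935, 0.0], [0.0, -0.0, -1.0]]
force: [-0.4, -0.1, -0.1]
opening: 1.0
```

```bash
python3 - <<'E'
from plan import *
s=bot.read_state();print(s['position'],s['joint_positions'].round(1))
for n,b in(("top",(300,190,380,260)),("scene",(280,120,380,230))):
    im=bot.capture(n)[:,:,::-1]; x0,y0,x1,y1=b
    cv2.imwrite(f"pics/{n}2c.png",cv2.resize(im[y0:y1,x0:x1],None,fx=5,fy=5,interpolation=cv2.INTER_CUBIC))
E
```

```text
[ 0.42828133 -0.075674    0.14986339] [-24.8  22.9 112.9   0.   44.2  44.3]
```

View pics/scene2c.png

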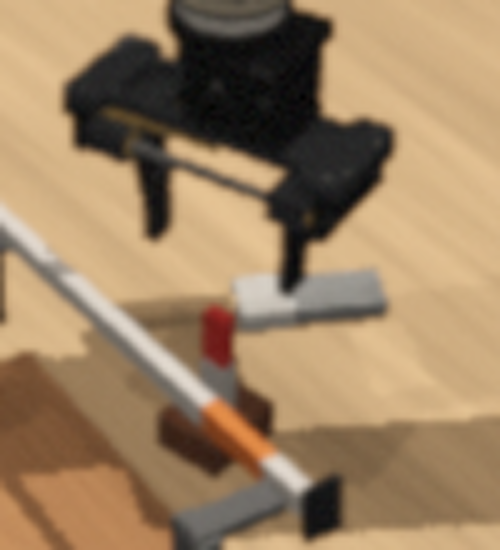

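Emit:
{"name": "apply_moves", "arguments": {
  "motion": "0 0 0.02 0 0 10 0.087; 0 0 0.0388 0 0 10 0.087; 0 0 0.0577 0 0 10 0.087; 0 0 0.0765 0 0 10 0.087; 0 0 0.0765 0 0 10 0.087; 0 0 0.0765 0 0 10 0; 0 0 0.0765 0 0 10 0; 0 0 0.0765 0 0 10 0"
}}

```text
time_s: 5.6
position: [0.4288, -0.0775, 0.0737]
tcp_rot: [[0.982, 0.191, 0.001], [0.191, -0.982, -0.001], [0.001, 0.001, -1.0]]
force: [-0.7, 0.3, -0.1]
opening: 0.744
```

```bash
python3 - <<'E'
from plan import *
st(); print(bot.read_state()['opening']*.087)
for n,b in(("top",(300,190,380,260)),("scene",(280,120,380,230))):
    im=bot.capture(n)[:,:,::-1]; x0,y0,x1,y1=b
    cv2.imwrite(f"pics/{n}3c.png",cv2.resize(im[y0:y1,x0:x1],None,fx=5,fy=5,interpolation=cv2.INTER_CUBIC))
E
```

```text
t 5.6 tcp [ 0.4288 -0.0775  0.0737] err [0.0008 0.0001 0.0002] rot [-0.05  0.06 -0.02] F [-0.71  0.27 -0.06] M [-0.    0.14 -0.01] open 0.744
0.06470057553052047
```

View pics/scene3c.png

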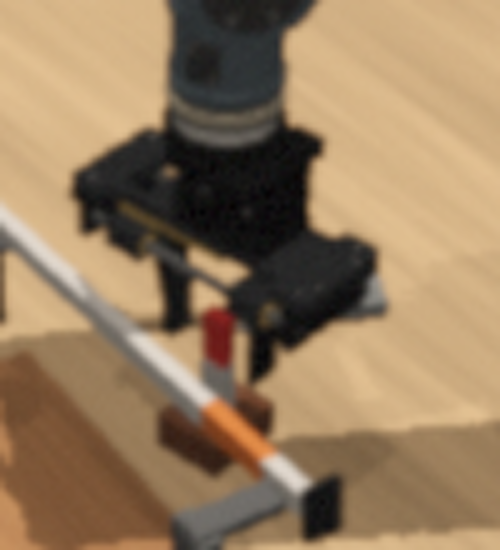

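Emit:
{"name": "apply_moves", "arguments": {
  "motion": "0 0 0 0 0 0 0; 0 0 0 0 0 0 0; 0 0 0 0 0 0 0; 0 0 0 0 0 0 0; 0 0 0 0 0 0 0; 0 0 0 0 0 0 0; 0 0 0 0 0 0 0; 0 0 0 0 0 0 0"
}}

```text
time_s: 6.7
position: [0.4284, -0.0773, 0.073]
tcp_rot: [[0.982, 0.191, -0.0], [0.191, -0.982, -0.0], [-0.0, -0.0, -1.0]]
force: [0.0, -0.6, -0.7]
opening: 0.226
```

```bash
python3 - <<'E'
from plan import *
st(); print(bot.read_state()['opening']*.087)
plan([((.428,-.0775,.14),down(-79),4,0),((.428,-.10,.255),down(-90),4,0)])
E
```

```text
t 6.7 tcp [ 0.4284 -0.0773  0.073 ] err [ 0.0004  0.0002 -0.0005] rot [ 0. -0. -0.] F [ 0.03 -0.59 -0.71] M [-0.11  0.18  0.02] open 0.226
0.019689271560008586
0 0 -0.0166 0 0 0 0; 0 0 -0.0333 0 0 0 0; 0 0 -0.0499 0 0 0 0; 0 0 -0.0665 0 0 0 0; -0.0011 0.0055 -0.0953 0 0 2.75 0; -0.0021 0.011 -0.124 0 0 5.5 0; -0.0032 0.0165 -0.1528 0 0 8.25 0; -0.0043 0.022 -0.1815 0 0 11 0
```

Emit:
{"name": "apply_moves", "arguments": {
  "motion": "0 0 -0.0166 0 0 0 0; 0 0 -0.0333 0 0 0 0; 0 0 -0.0499 0 0 0 0; 0 0 -0.0665 0 0 0 0; -0.0011 0.0055 -0.0953 0 0 2.75 0; -0.0021 0.011 -0.124 0 0 5.5 0; -0.0032 0.0165 -0.1528 0 0 8.25 0; -0.0043 0.022 -0.1815 0 0 11 0"
}}

```text
time_s: 7.7
position: [0.4279, -0.0996, 0.2553]
tcp_rot: [[1.0, -0.002, -0.001], [-0.002, -1.0, 0.0], [-0.001, -0.0, -1.0]]
force: [1.4, -0.0, -0.6]
opening: 0.226
```

```bash
python3 - <<'E'
from plan import *
st()
for n,b in(("top",(280,150,400,240)),("scene",(250,80,350,230))):
    im=bot.capture(n)[:,:,::-1]; x0,y0,x1,y1=b
    cv2.imwrite(f"pics/{n}4.png",im)
    cv2.imwrite(f"pics/{n}4c.png",cv2.resize(im[y0:y1,x0:x1],None,fx=4,fy=4,interpolation=cv2.INTER_CUBIC))
E
```

```text
t 7.7 tcp [ 0.4279 -0.0996  0.2553] err [-0.0001  0.0004  0.0003] rot [ 0.03 -0.04  0.09] F [ 1.43 -0.05 -0.63] M [-0.07  0.15 -0.  ] open 0.226
```

View pics/scene4c.png

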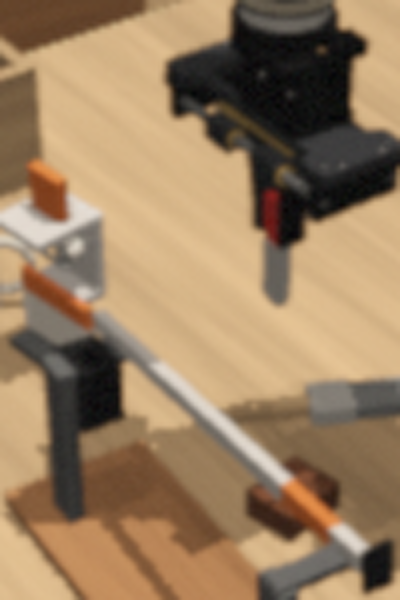

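View pics/top4c.png

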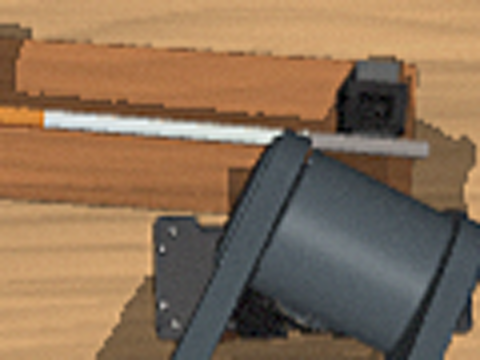

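```bash
cat > ov.py <<'E'
from plan import *
def box3(x0,x1,y0,y1,z0,z1):
    V=[(x,y,z) for x in(x0,x1) for y in(y0,y1) for z in(z0,z1)]
    return [(np.array(a),np.array(b)) for i,a in enumerate(V) for b in V[i+1:] if sum(u!=v for u,v in zip(a,b))==1]
def draw(n,segs,imn,out,box,sc):
    im=cv2.imread(imn); x0,y0,x1,y1=box
    c=cv2.resize(im[y0:y1,x0:x1],None,fx=sc,fy=sc,interpolation=cv2.INTER_NEAREST)
    for a,b in segs:
        q=(proj(n,[a,b])+.5-[x0,y0])*sc; cv2.line(c,tuple(map(int,q[0].round())),tuple(map(int,q[1].round())),(0,255,0),1)
    cv2.imwrite(out,c)
RP=np.array([.544,-.0065,.1888,-.0898])
E
python3 - <<'E'
from ov import *
s=bot.read_state(); p=s['position']; T=s['tcp_rot']
m=p+T@[0,0,.061]
segs=[(m+a,m+b) for a,b in box3(-.006,.006,-.01,.01,.006,.055)+box3(-.004,.004,-.008,.008,0,.006)]
draw("scene",segs,"pics/scene4.png","pics/o4.png",(300,120,340,165),15)
E
```

```text
(no output)
```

View pics/o4.png

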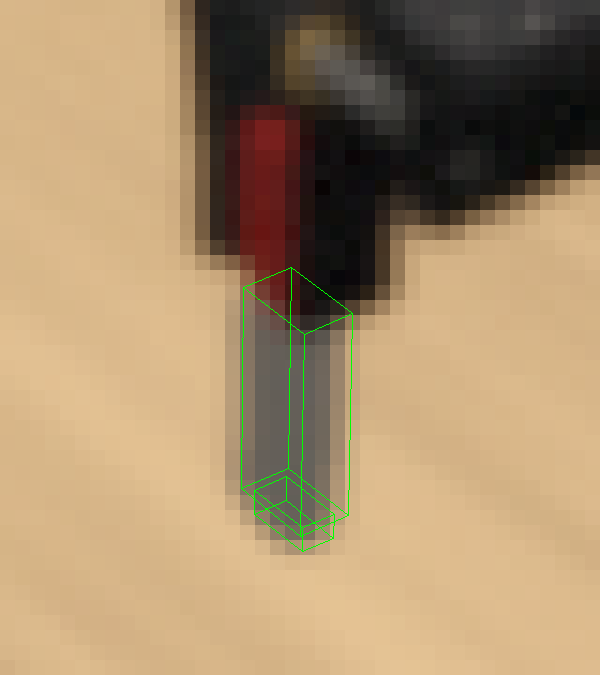

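```bash
python3 - <<'E'
from ov import *
s=bot.read_state(); p=s['position']; T=s['tcp_rot']
segs=[(p+a,p+b) for a,b in box3(-.0095,.0095,.01,.025,0,.03)+box3(-.0095,.0095,-.025,-.01,0,.03)]
draw("scene",segs,"pics/scene4.png","pics/o5.png",(300,120,340,165),15)
print(proj("scene",[p,p+[.01,0,0],p+[0,.01,0],p+[0,0,.01]]))
E
```

```text
[[319.51013491 137.79583114]
 [316.80727518 138.92076839]
 [321.56397473 139.35286426]
 [319.5598351  134.96391649]]
```

View pics/o5.png

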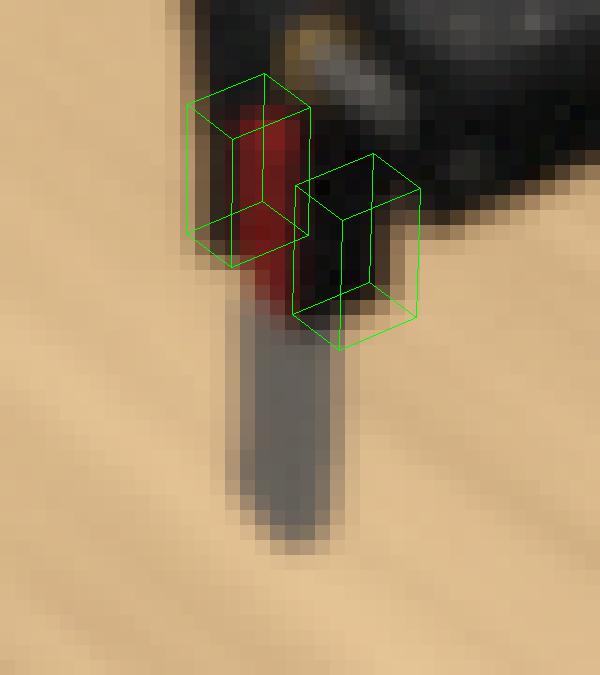

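```bash
python3 - <<'E'
from ov import *
m=rail(RP,[.03,-.16,0])[0]-[0,0,.01]; Rl=Rz(RP[3])
segs=[(Rl@a+m,Rl@b+m) for a,b in box3(-.018,.018,-.022,.022,-.055,0)+box3(-.0075,.0075,-.0115,.0115,0,0)]
segs+=[(rail(RP,a)[0],rail(RP,b)[0]) for a,b in box3(-.005,.005,-.2,.18,-.016,0)]
draw("top",segs,"pics/top0.png","pics/o6.png",(355,155,395,195),16)
im=cv2.imread("pics/top0.png").astype(float); im=np.clip((im)*3,0,255); cv2.imwrite("pics/b.png",im)
draw("top",segs,"pics/b.png","pics/o7.png",(355,155,395,195),16)
draw("scene",segs,"pics/scene0.png","pics/o8.png",(255,140,300,195),12)
E
```

```text
[ WARN:0@0.571] global loadsave.cpp:1063 imwrite_ Unsupported depth image for selected encoder is fallbacked to CV_8U.
```

View pics/o7.png

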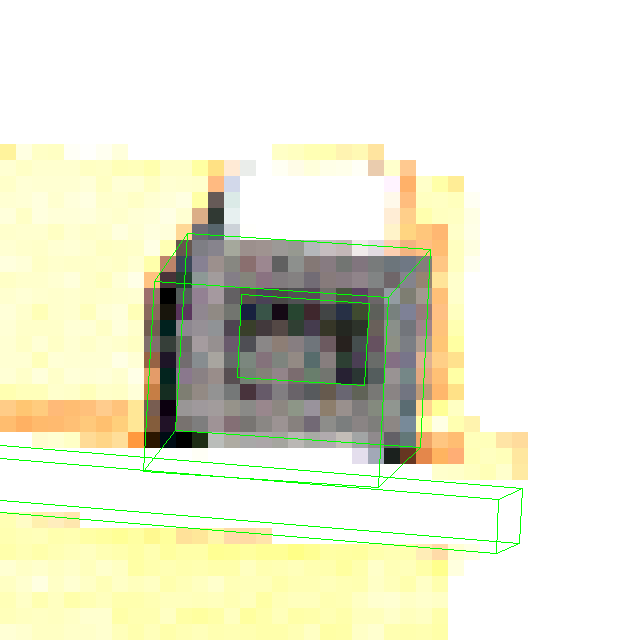

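View pics/o8.png

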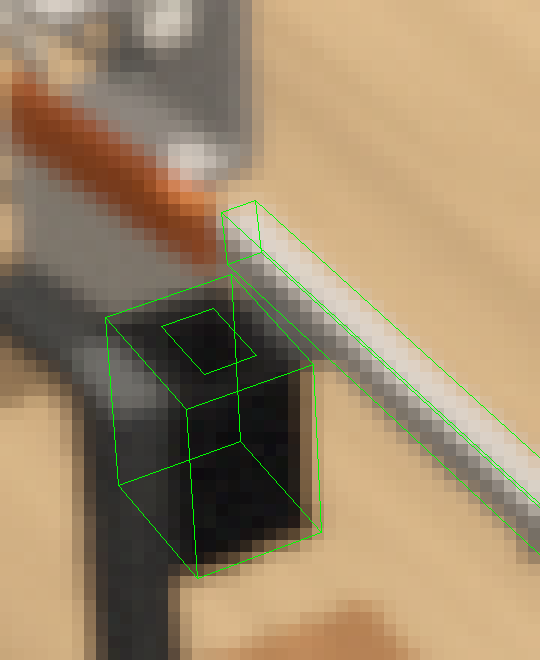

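```bash
python3 - <<'E'
from plan import *
a=-90-5.1
plan([((.5597,-.1676,.262),down(a),5,0),((.5597,-.1676,.262),down(a),3,0)])
E
```

```text
0.0263 0.0135 -0.0014 0 0 1.02 0; 0.0527 0.0271 -0.0028 0 0 2.04 0; 0.079 0.0406 -0.0042 0 0 3.06 0; 0.1054 0.0541 -0.0056 0 0 4.08 0; 0.1317 0.0676 -0.007 0 0 5.1 0; 0.1317 0.0676 -0.007 0 0 5.1 0; 0.1317 0.0676 -0.007 0 0 5.1 0; 0.1317 0.0676 -0.007 0 0 5.1 0
```

Emit:
{"name": "apply_moves", "arguments": {
  "motion": "0.0263 0.0135 -0.0014 0 0 1.02 0; 0.0527 0.0271 -0.0028 0 0 2.04 0; 0.079 0.0406 -0.0042 0 0 3.06 0; 0.1054 0.0541 -0.0056 0 0 4.08 0; 0.1317 0.0676 -0.007 0 0 5.1 0; 0.1317 0.0676 -0.007 0 0 5.1 0; 0.1317 0.0676 -0.007 0 0 5.1 0; 0.1317 0.0676 -0.007 0 0 5.1 0"
}}

```text
time_s: 8.8
position: [0.5588, -0.1664, 0.2609]
tcp_rot: [[0.996, -0.088, -0.002], [-0.088, -0.996, 0.001], [-0.002, -0.001, -1.0]]
force: [-0.1, 0.4, -1.7]
opening: 0.227
```

```bash
python3 - <<'E'
from ov import *
st()
cv2.imwrite("pics/scene5.png",bot.capture("scene")[:,:,::-1])
s=bot.read_state(); p=s['position']; T=s['tcp_rot']; Rl=Rz(RP[3])
m=p+T@[0,0,.061]
segs=[(m+Rl@a,m+Rl@b) for a,b in box3(-.006,.006,-.01,.01,.006,.055)+box3(-.004,.004,-.008,.008,0,.006)]
m=rail(RP,[.03,-.16,0])[0]-[0,0,.01]
segs+=[(Rl@a+m,Rl@b+m) for a,b in box3(-.018,.018,-.022,.022,-.055,0)+box3(-.0075,.0075,-.0115,.0115,0,0)]
draw("scene",segs,"pics/scene5.png","pics/o9.png",(250,110,300,190),9)
E
```

```text
t 8.8 tcp [ 0.5588 -0.1664  0.2609] err [-0.0009  0.0011 -0.0011] rot [ 0.05 -0.12 -0.03] F [-0.08  0.37 -1.7 ] M [-0.08  0.16 -0.05] open 0.227
```

View pics/o9.png

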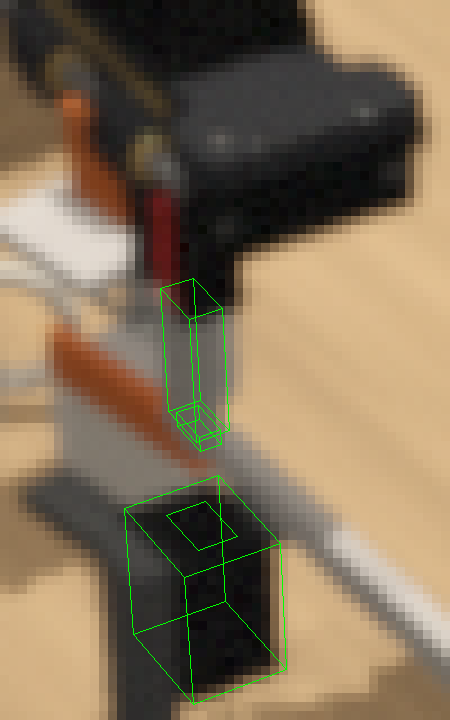

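```bash
python3 - <<'E'
from ov import *
draw("scene",[],"pics/scene5.png","pics/p1.png",(255,125,290,165),18)
E
```

```text
(no output)
```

View pics/p1.png

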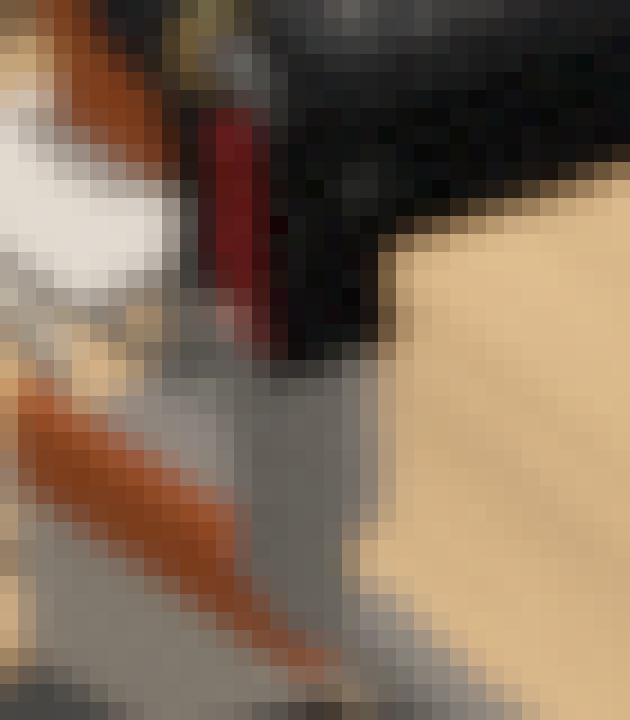

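```bash
python3 - <<'E'
from plan import *
st()
a=-90-5.1
plan([((.5597,-.1676,.216),down(a),7,0),((.5597,-.1676,.216),down(a),1,0)])
E
```

```text
t 8.85 tcp [ 0.559  -0.1666  0.2613] err [-0.0006  0.0009 -0.0007] rot [ 0.03 -0.08 -0.03] F [ 0.38 -0.79 -1.38] M [-0.03  0.19  0.01] open 0.232
0 0 0.0066 0 0 0 0; 0 0 0.0131 0 0 0 0; 0 0 0.0197 0 0 0 0; 0 0 0.0263 0 0 0 0; 0 0 0.0329 0 0 0 0; 0 0 0.0394 0 0 0 0; 0 0 0.046 0 0 0 0; 0 0 0.046 0 0 0 0
```

Emit:
{"name": "apply_moves", "arguments": {
  "motion": "0 0 0.0066 0 0 0 0; 0 0 0.0131 0 0 0 0; 0 0 0.0197 0 0 0 0; 0 0 0.0263 0 0 0 0; 0 0 0.0329 0 0 0 0; 0 0 0.0394 0 0 0 0; 0 0 0.046 0 0 0 0; 0 0 0.046 0 0 0 0"
}}

```text
time_s: 9.85
position: [0.5597, -0.1672, 0.2148]
tcp_rot: [[0.996, -0.089, -0.001], [-0.089, -0.996, 0.001], [-0.001, -0.001, -1.0]]
force: [-0.4, -0.1, -2.4]
opening: 0.226
```

```bash
python3 - <<'E'
from ov import *
st()
cv2.imwrite("pics/scene6.png",bot.capture("scene")[:,:,::-1])
draw("scene",[],"pics/scene6.png","pics/p2.png",(250,125,300,190),10)
a=-90-5.1
plan([((.5597,-.1676,.20),down(a),7,0),((.5597,-.1676,.20),down(a),1,0)],save=False)
E
```

```text
t 9.85 tcp [ 0.5597 -0.1672  0.2148] err [ 0.      0.0004 -0.0012] rot [ 0.03 -0.08  0.  ] F [-0.4  -0.14 -2.36] M [-0.03  0.12 -0.03] open 0.226
0 0 0.0023 0 0 0 0; 0 0 0.0046 0 0 0 0; 0 0 0.0069 0 0 0 0; 0 0 0.0091 0 0 0 0; 0 0 0.0114 0 0 0 0; 0 0 0.0137 0 0 0 0; 0 0 0.016 0 0 0 0; 0 0 0.016 0 0 0 0
```

View pics/p2.png

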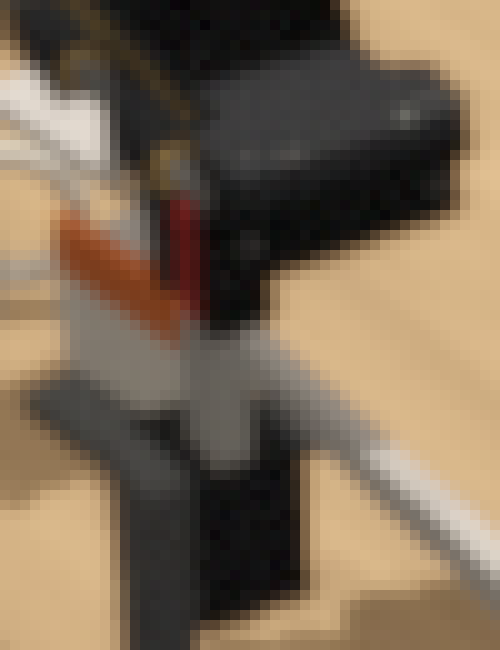

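Emit:
{"name": "apply_moves", "arguments": {
  "motion": "0 0 0.0023 0 0 0 0; 0 0 0.0046 0 0 0 0; 0 0 0.0069 0 0 0 0; 0 0 0.0091 0 0 0 0; 0 0 0.0114 0 0 0 0; 0 0 0.0137 0 0 0 0; 0 0 0.016 0 0 0 0; 0 0 0.016 0 0 0 0"
}}

```text
time_s: 10.9
position: [0.5601, -0.1673, 0.1993]
tcp_rot: [[0.996, -0.089, -0.0], [-0.089, -0.996, 0.0], [-0.0, -0.0, -1.0]]
force: [-0.3, 0.1, -1.4]
opening: 0.227
```

```bash
python3 - <<'E'
from ov import *
a=-90-5.1
plan([((.5597,-.1676,.20),down(a),8,0)]) # record
st()
cv2.imwrite("pics/scene7.png",bot.capture("scene")[:,:,::-1])
draw("scene",[],"pics/scene7.png","pics/p3.png",(250,125,300,190),10)
plan([((.5597,-.1676,.186),down(a),7,0),((.5597,-.1676,.186),down(a),1,0)],save=False)
E
```

```text
0 0 0.002 0 0 0 0; 0 0 0.004 0 0 0 0; 0 0 0.006 0 0 0 0; 0 0 0.008 0 0 0 0; 0 0 0.01 0 0 0 0; 0 0 0.012 0 0 0 0; 0 0 0.014 0 0 0 0; 0 0 0.016 0 0 0 0
t 10.9 tcp [ 0.5601 -0.1673  0.1993] err [ 0.0004  0.0002 -0.0007] rot [ 0.01 -0.01  0.  ] F [-0.3   0.12 -1.42] M [-0.04  0.27  0.03] open 0.227
0 0 0.002 0 0 0 0; 0 0 0.004 0 0 0 0; 0 0 0.006 0 0 0 0; 0 0 0.008 0 0 0 0; 0 0 0.01 0 0 0 0; 0 0 0.012 0 0 0 0; 0 0 0.014 0 0 0 0; 0 0 0.014 0 0 0 0
```

View pics/p3.png

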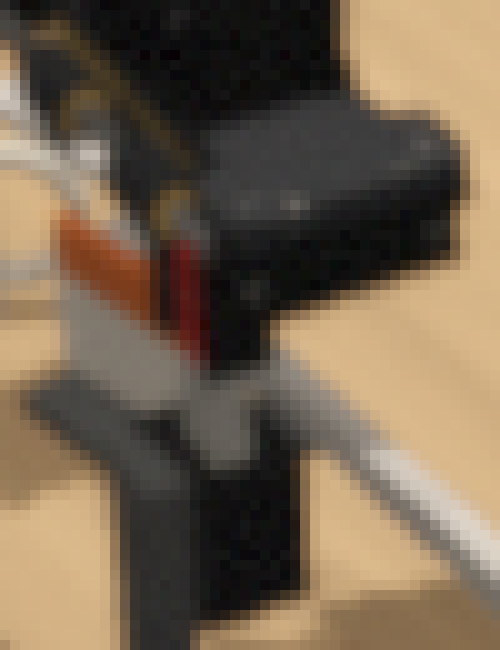

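Emit:
{"name": "apply_moves", "arguments": {
  "motion": "0 0 0.002 0 0 0 0; 0 0 0.004 0 0 0 0; 0 0 0.006 0 0 0 0; 0 0 0.008 0 0 0 0; 0 0 0.01 0 0 0 0; 0 0 0.012 0 0 0 0; 0 0 0.014 0 0 0 0; 0 0 0.014 0 0 0 0"
}}

```text
time_s: 11.95
position: [0.5601, -0.1673, 0.1853]
tcp_rot: [[0.996, -0.089, -0.0], [-0.089, -0.996, 0.0], [-0.0, -0.0, -1.0]]
force: [-0.9, -0.5, -1.6]
opening: 0.225
```

Emit:
{"name": "apply_moves", "arguments": {
  "motion": "0 0 0.0005 0 0 0 0; 0 0 0.001 0 0 0 0; 0 0 0.0015 0 0 0 0; 0 0 0.002 0 0 0 0; 0 0 0.0025 0 0 0 0; 0 0 0.003 0 0 0 0; 0 0 0.0035 0 0 0 0; 0 0 0.0035 0 0 0 0"
}}

```text
time_s: 12.95
position: [0.5602, -0.1674, 0.1841]
tcp_rot: [[0.996, -0.089, 0.001], [-0.089, -0.996, -0.001], [0.001, 0.001, -1.0]]
force: [-4.9, 1.8, 11.1]
opening: 0.228
```

```bash
python3 - <<'E'
from ov import *
a=-90-5.1
plan([((.5597,-.1676,.1825),down(a),8,0)]) # record
st()
E
```

```text
0 0 0.0022 0 0 0 0; 0 0 0.0044 0 0 0 0; 0 0 0.0066 0 0 0 0; 0 0 0.0088 0 0 0 0; 0 0 0.0109 0 0 0 0; 0 0 0.0131 0 0 0 0; 0 0 0.0153 0 0 0 0; 0 0 0.0175 0 0 0 0
t 12.95 tcp [ 0.5602 -0.1674  0.1841] err [0.0005 0.0001 0.0016] rot [-0.03  0.06 -0.  ] F [-4.91  1.81 11.1 ] M [ 0.22  0.93 -0.  ] open 0.228
```

Emit:
{"name": "apply_moves", "arguments": {
  "motion": "0 0 -0.0015 0 0 0 0; 0 0 -0.0015 0 0 0 0.07; 0 0 -0.0015 0 0 0 0.07; 0 0 -0.0015 0 0 0 0.07; 0 0 -0.0015 0 0 0 0.07; 0 0 -0.0015 0 0 0 0.07; 0 0 -0.0015 0 0 0 0.07; 0 0 -0.0015 0 0 0 0.07"
}}

```text
time_s: 13.95
position: [0.5601, -0.1674, 0.1835]
tcp_rot: [[0.996, -0.089, 0.0], [-0.089, -0.996, -0.0], [0.0, 0.0, -1.0]]
force: [-0.6, 0.3, -0.2]
opening: 0.795
```

```bash
python3 - <<'E'
from ov import *
a=-90-5.1
plan([((.5597,-.1676,.184),down(a),8,0)]) # record
st()
cv2.imwrite("pics/scene8.png",bot.capture("scene")[:,:,::-1])
draw("scene",[],"pics/scene8.png","pics/p4.png",(240,125,300,190),10)
plan([((.5597,-.1676,.30),down(a),4,.07),((.53,-.20,.30),down(a),4,.07)])
E
```

```text
0 0 -0.0002 0 0 0 0; 0 0 -0.0004 0 0 0 0; 0 0 -0.0006 0 0 0 0; 0 0 -0.0008 0 0 0 0; 0 0 -0.0009 0 0 0 0; 0 0 -0.0011 0 0 0 0; 0 0 -0.0013 0 0 0 0; 0 0 -0.0015 0 0 0 0
t 13.95 tcp [ 0.5601 -0.1674  0.1835] err [ 0.0004  0.0002 -0.0005] rot [-0.  0. -0.] F [-0.55  0.29 -0.19] M [-0.02  0.16 -0.  ] open 0.795
0 0 -0.029 0 0 0 0.07; 0 0 -0.058 0 0 0 0.07; 0 0 -0.087 0 0 0 0.07; 0 0 -0.116 0 0 0 0.07; -0.0067 0.0088 -0.116 0 0 0 0.07; -0.0133 0.0175 -0.116 0 0 0 0.07; -0.02 0.0262 -0.116 0 0 0 0.07; -0.0267 0.035 -0.116 0 0 0 0.07
```

View pics/p4.png

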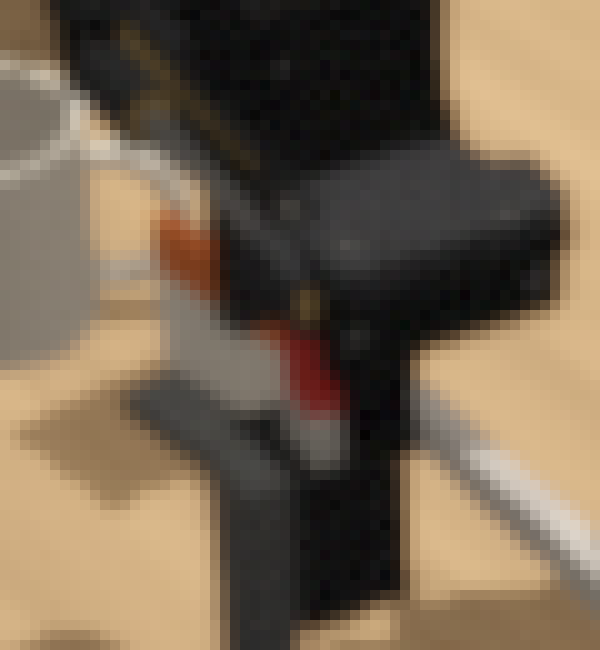

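Emit:
{"name": "apply_moves", "arguments": {
  "motion": "0 0 -0.029 0 0 0 0.07; 0 0 -0.058 0 0 0 0.07; 0 0 -0.087 0 0 0 0.07; 0 0 -0.116 0 0 0 0.07; -0.0067 0.0088 -0.116 0 0 0 0.07; -0.0133 0.0175 -0.116 0 0 0 0.07; -0.02 0.0262 -0.116 0 0 0 0.07; -0.0267 0.035 -0.116 0 0 0 0.07"
}}

```text
time_s: 15.0
position: [0.5293, -0.2004, 0.2985]
tcp_rot: [[0.996, -0.089, -0.002], [-0.089, -0.996, 0.001], [-0.002, -0.001, -1.0]]
force: [0.2, 0.1, -0.0]
opening: 0.803
```

```bash
python3 - <<'E'
from ov import *
st(); print(bot.read_state()['joint_positions'].round(1))
cv2.imwrite("pics/scene9.png",bot.capture("scene")[:,:,::-1])
m=rail(RP,[.03,-.16,0])[0]-[0,0,.05]; Rl=Rz(RP[3])
segs=[(m+Rl@a,m+Rl@b) for a,b in box3(-.006,.006,-.01,.01,.055,.095)+box3(-.006,.006,-.01,.01,.04,.055)]
draw("scene",segs,"pics/scene9.png","pics/p5.png",(240,125,300,190),10)
cv2.imwrite("pics/top9.png",bot.capture("top")[:,:,::-1])
draw("top",segs,"pics/top9.png","pics/p6.png",(355,155,475,235),6)
E
```

```text
t 15.0 tcp [ 0.5293 -0.2004  0.2985] err [-0.0007 -0.0003 -0.0015] rot [ 0.05 -0.12  0.03] F [ 0.24  0.15 -0.05] M [-0.06  0.19 -0.04] open 0.803
[-32.   21.1  85.1  -0.   73.9  63.1]
```

View pics/p5.png

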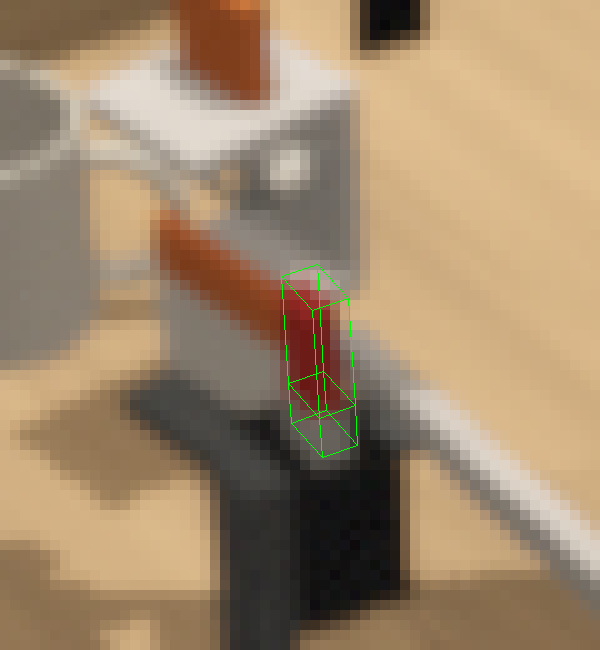

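View pics/p6.png

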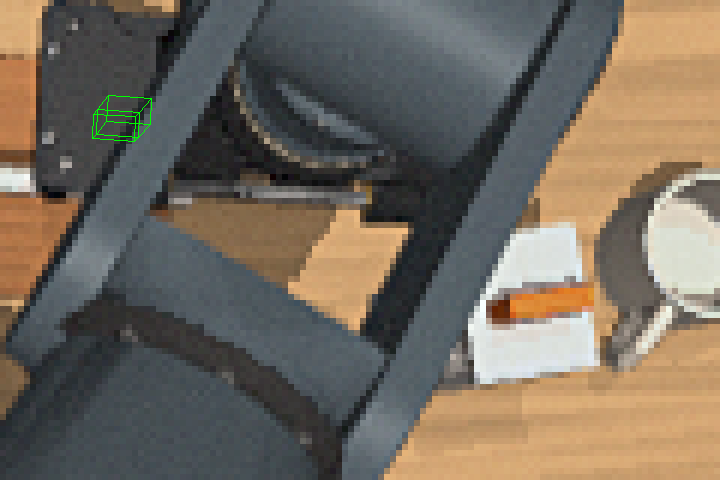

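```bash
python3 - <<'E'
from ov import *
f=[0.0809544178,155.608625]
L=lambda x:np.polyval(f,x)
top=[((0,-.2,0),(386.5,L(386.5))),((0,.075,0),(290.5,L(290.5))),((0,.135,0),(269.5,L(269.5))),((0,.18,0),(253.2,L(253.2)))]
g=lambda p:(proj("top",rail([p[0],p[1],.19,p[2]],[a for a,b in top]))-[b for a,b in top]).ravel()
s=least_squares(g,[.54,0,-.05]); p=s.x; print(p.round(4),np.degrees(p[2]),g(p).round(2))
q=[p[0],p[1],.19,p[2]]; print(rail(q,[0,.1,0]),rail([.544,-.0065,.19,-.0898],[0,.1,0]))
print(rail(q,[.03,-.16,0]))
# carrier top-only
plan([((.49,-.30,.27),down(-10),8,.055)])
plan([((.4687,-.3655,.24),down(5.7),5,.055),((.4687,-.3655,.24),down(5.7),3,.055)])
E
```

```text
[ 0.5431 -0.0059 -0.0888] -5.086250289118806 [ 0.38  0.02  0.26  0.02 -0.31 -0.03 -0.32 -0.02]
[[0.55191112 0.09313911 0.20045285]] [[0.55291881 0.09255147 0.20045285]]
[[ 0.55886889 -0.16707806  0.17327545]]
-0.0039 0.0129 0.0037 0 0 -10.64 0.055; -0.0077 0.0258 0.0075 0 0 -21.27 0.055; -0.0116 0.0387 0.0112 0 0 -31.91 0.055; -0.0155 0.0516 0.015 0 0 -42.55 0.055; -0.0193 0.0644 0.0187 0 0 -53.19 0.055; -0.0232 0.0773 0.0225 0 0 -63.82 0.055; -0.0271 0.0902 0.0262 0 0 -74.46 0.055; -0.0309 0.1031 0.03 0 0 -85.1 0.055
-0.0136 -0.0019 0.006 0 0 -3.14 0.055; -0.0273 -0.0039 0.012 0 0 -6.28 0.055; -0.0409 -0.0058 0.018 0 0 -9.42 0.055; -0.0546 -0.0077 0.024 0 0 -12.56 0.055; -0.0682 -0.0096 0.03 0 0 -15.7 0.055; -0.0682 -0.0096 0.03 0 0 -15.7 0.055; -0.0682 -0.0096 0.03 0 0 -15.7 0.055; -0.0682 -0.0096 0.03 0 0 -15.7 0.055
```

Emit:
{"name": "apply_moves", "arguments": {
  "motion": "-0.0039 0.0129 0.0037 0 0 -10.64 0.055; -0.0077 0.0258 0.0075 0 0 -21.27 0.055; -0.0116 0.0387 0.0112 0 0 -31.91 0.055; -0.0155 0.0516 0.015 0 0 -42.55 0.055; -0.0193 0.0644 0.0187 0 0 -53.19 0.055; -0.0232 0.0773 0.0225 0 0 -63.82 0.055; -0.0271 0.0902 0.0262 0 0 -74.46 0.055; -0.0309 0.1031 0.03 0 0 -85.1 0.055"
}}

```text
time_s: 16.1
position: [0.4904, -0.3001, 0.2692]
tcp_rot: [[0.168, 0.986, 0.0], [0.986, -0.168, 0.0], [0.0, 0.0, -1.0]]
force: [0.4, -0.1, 0.3]
opening: 0.629
```

Emit:
{"name": "apply_moves", "arguments": {
  "motion": "-0.0136 -0.0019 0.006 0 0 -3.14 0.055; -0.0273 -0.0039 0.012 0 0 -6.28 0.055; -0.0409 -0.0058 0.018 0 0 -9.42 0.055; -0.0546 -0.0077 0.024 0 0 -12.56 0.055; -0.0682 -0.0096 0.03 0 0 -15.7 0.055; -0.0682 -0.0096 0.03 0 0 -15.7 0.055; -0.0682 -0.0096 0.03 0 0 -15.7 0.055; -0.0682 -0.0096 0.03 0 0 -15.7 0.055"
}}

```text
time_s: 17.1
position: [0.4695, -0.3648, 0.2398]
tcp_rot: [[-0.1, 0.995, 0.0], [0.995, 0.1, -0.0], [-0.0, 0.0, -1.0]]
force: [-0.2, 0.0, 0.7]
opening: 0.634
```

```bash
python3 - <<'E'
from ov import *
st()
cv2.imwrite("pics/scene10.png",bot.capture("scene")[:,:,::-1])
cp=[.4687,-.3655,.0992]
segs=[(upr(cp,a)[0],upr(cp,b)[0]) for a,b in box3(-.032,.038,-.03,.03,.149,.149)+box3(-.006,.006,-.02,.02,.149,.192)]
s=bot.read_state();p=s['position'];T=s['tcp_rot']
for sg in(1,-1): segs+=[(p+T@[-.0095,sg*.0275,0],p+T@[.0095,sg*.0275,0])]
draw("scene",segs,"pics/scene10.png","pics/p7.png",(235,85,295,150),10)
plan([((.4687,-.3655,.156),down(5.7),5,.055),((.4687,-.3655,.156),down(5.7),3,0.03)])
E
```

```text
t 17.1 tcp [ 0.4695 -0.3648  0.2398] err [ 0.0008  0.0007 -0.0002] rot [-0.02 -0.01 -0.01] F [-0.2   0.04  0.72] M [-0.09  0.03 -0.  ] open 0.634
0 0 0.0168 0 0 0 0.055; 0 0 0.0336 0 0 0 0.055; 0 0 0.0504 0 0 0 0.055; 0 0 0.0672 0 0 0 0.055; 0 -0.0001 0.084 0 0 0 0.055; 0 -0.0001 0.084 0 0 0 0.03; 0 -0.0001 0.084 0 0 0 0.03; 0 -0.0001 0.084 0 0 0 0.03
```

View pics/p7.png

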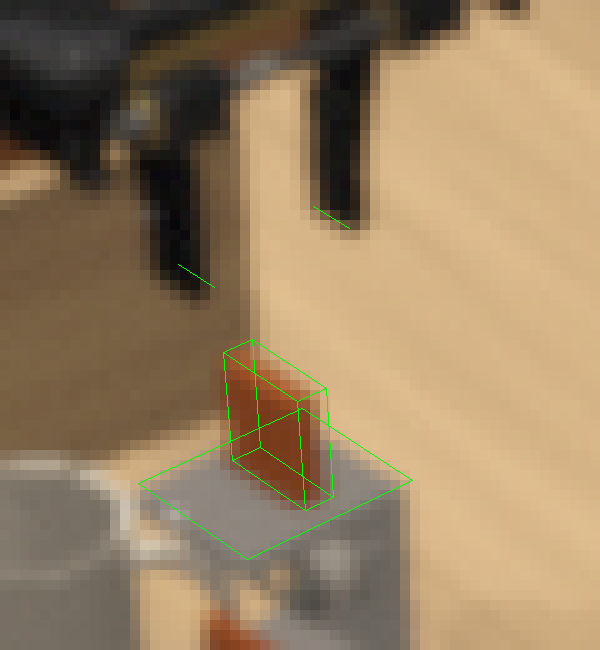

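Emit:
{"name": "apply_moves", "arguments": {
  "motion": "0 0 0.0168 0 0 0 0.055; 0 0 0.0336 0 0 0 0.055; 0 0 0.0504 0 0 0 0.055; 0 0 0.0672 0 0 0 0.055; 0 0 0.084 0 0 0 0.055; 0 0 0.084 0 0 0 0.055; 0 0 0.084 0 0 0 0.03; 0 0 0.084 0 0 0 0"
}}

```text
time_s: 18.15
position: [0.4696, -0.3658, 0.1563]
tcp_rot: [[-0.099, 0.995, 0.001], [0.995, 0.099, -0.001], [-0.001, 0.001, -1.0]]
force: [-0.0, -0.4, 0.3]
opening: 0.483
```

Emit:
{"name": "apply_moves", "arguments": {
  "motion": "0 0 0 0 0 0 0; 0 0 0 0 0 0 0; 0 0 0 0 0 0 0; 0 0 0 0 0 0 0; 0 0 0 0 0 0 0; 0 0 0 0 0 0 0; 0 0 0 0 0 0 0; 0 0 0 0 0 0 0"
}}

```text
time_s: 19.15
position: [0.4693, -0.3653, 0.1558]
tcp_rot: [[-0.099, 0.995, 0.0], [0.995, 0.099, -0.0], [-0.0, 0.0, -1.0]]
force: [0.0, -0.1, 1.8]
opening: 0.135
```

```bash
python3 - <<'E'
from ov import *
st();print(bot.read_state()['opening']*87)
cv2.imwrite("pics/scene11.png",bot.capture("scene")[:,:,::-1])
cp=[.4687,-.3655,.0992]
segs=[(upr(cp,a)[0],upr(cp,b)[0]) for a,b in box3(-.032,.038,-.03,.03,.149,.149)+box3(-.006,.006,-.02,.02,.149,.192)]
draw("scene",segs,"pics/scene11.png","pics/p8.png",(235,85,295,160),9)
plan([((.4687,-.3655,.20),down(5.7),3,0),((.455,-.34,.28),down(0),5,0)])
E
```

```text
t 19.15 tcp [ 0.4693 -0.3653  0.1558] err [ 0.0006  0.0002 -0.0002] rot [-0.02 -0.01  0.  ] F [ 0.02 -0.14  1.75] M [0.04 0.01 0.01] open 0.135
11.719495806300385
0 0 -0.0147 0 0 0 0; 0 0 -0.0293 0 0 0 0; 0 0 -0.044 0 0 0 0; 0.0053 -0.0022 -0.06 0 0 1.14 0; 0.0107 -0.0044 -0.076 0 0 2.28 0; 0.016 -0.0066 -0.092 0 0 3.42 0; 0.0214 -0.0088 -0.108 0 0 4.56 0; 0.0267 -0.011 -0.124 0 0 5.7 0
```

View pics/p8.png

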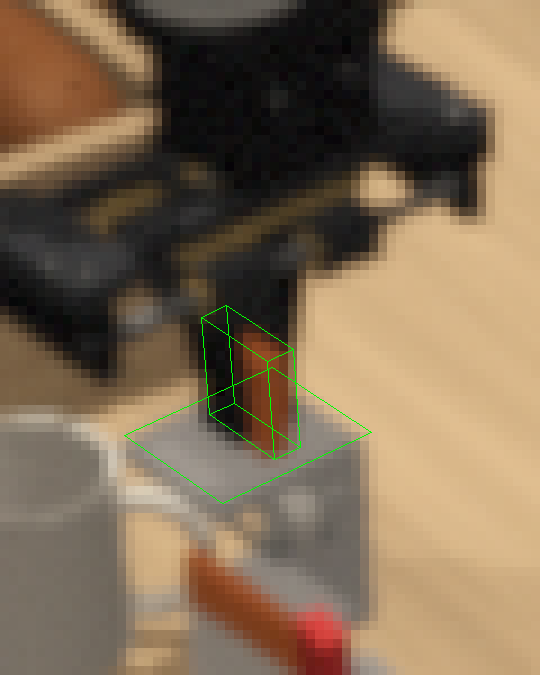

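Emit:
{"name": "apply_moves", "arguments": {
  "motion": "0 0 -0.0147 0 0 0 0; 0 0 -0.0293 0 0 0 0; 0 0 -0.044 0 0 0 0; 0.0053 -0.0022 -0.06 0 0 1.14 0; 0.0107 -0.0044 -0.076 0 0 2.28 0; 0.016 -0.0066 -0.092 0 0 3.42 0; 0.0214 -0.0088 -0.108 0 0 4.56 0; 0.0267 -0.011 -0.124 0 0 5.7 0"
}}

```text
time_s: 20.2
position: [0.4553, -0.3393, 0.2807]
tcp_rot: [[0.001, 1.0, 0.0], [1.0, -0.001, -0.0], [-0.0, 0.0, -1.0]]
force: [-0.3, -0.4, -3.2]
opening: 0.133
```

```bash
python3 - <<'E'
from ov import *
st();print(bot.read_state()['opening']*87,bot.read_state()['joint_positions'].round(1))
cv2.imwrite("pics/scene12.png",bot.capture("scene")[:,:,::-1])
draw("scene",[],"pics/scene12.png","pics/p9.png",(220,60,320,180),5)
q=np.array([.5432,-.006,.190,-.0890]); G=down(0)
Rc=Rz(q[3])@S6
def tcp(x,y,z): return rail(q,[x,y,z])[0]+Rc@[0,0,.1560-.116]
print(tcp(-.085,.1,.015),tcp(0,.1,.015))
p1=(.445,-.13,.285)
plan([(p1,down(-3),8,0)])
plan([(tcp(-.095,.1,.015),Rc@G,6,0),(tcp(-.095,.1,.015),Rc@G,2,0)])
E
```

```text
t 20.2 tcp [ 0.4553 -0.3393  0.2807] err [0.0003 0.0007 0.0007] rot [-0.   -0.    0.07] F [-0.33 -0.42 -3.21] M [-0.1  -0.   -0.03] open 0.133
11.571675291805938 [-48.   22.2  86.4  -0.   71.5 -47.9]
[0.46686499 0.09488727 0.25515155] [0.55152857 0.08733226 0.25515155]
0.0263 -0.0013 -0.0006 0 0 0.38 0; 0.0525 -0.0025 -0.0013 0 0 0.75 0; 0.0788 -0.0038 -0.0019 0 0 1.13 0; 0.105 -0.005 -0.0025 0 0 1.5 0; 0.1313 -0.0063 -0.0031 0 0 1.88 0; 0.1575 -0.0075 -0.0037 0 0 2.25 0; 0.1838 -0.0088 -0.0044 0 0 2.63 0; 0.21 -0.01 -0.005 0 0 3 0
0.0377 0 0.005 -0.02 1 0.35 0; 0.0754 0 0.0099 -0.04 2 0.7 0; 0.1131 0 0.0149 -0.06 3 1.05 0; 0.1507 0 0.0199 -0.07 4 1.4 0; 0.1884 0 0.0249 -0.09 5 1.75 0; 0.2261 0 0.0298 -0.11 6 2.1 0; 0.2261 0 0.0298 -0.11 6 2.1 0; 0.2261 0 0.0298 -0.11 6 2.1 0
```

View pics/p9.png

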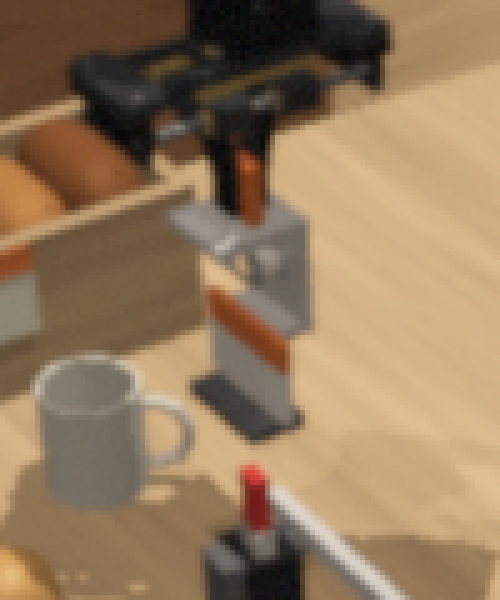

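Emit:
{"name": "apply_moves", "arguments": {
  "motion": "0.0263 -0.0013 -0.0006 0 0 0.38 0; 0.0525 -0.0025 -0.0013 0 0 0.75 0; 0.0788 -0.0038 -0.0019 0 0 1.13 0; 0.105 -0.005 -0.0025 0 0 1.5 0; 0.1313 -0.0063 -0.0031 0 0 1.88 0; 0.1575 -0.0075 -0.0037 0 0 2.25 0; 0.1838 -0.0088 -0.0044 0 0 2.63 0; 0.21 -0.01 -0.005 0 0 3 0"
}}

```text
time_s: 21.25
position: [0.4455, -0.129, 0.2848]
tcp_rot: [[0.053, 0.999, 0.0], [0.999, -0.053, -0.0], [-0.0, 0.0, -1.0]]
force: [0.0, -0.3, -2.9]
opening: 0.134
```

Emit:
{"name": "apply_moves", "arguments": {
  "motion": "0.0377 0 0.005 -0.02 1 0.35 0; 0.0754 0 0.0099 -0.04 2 0.7 0; 0.1131 0 0.0149 -0.06 3 1.05 0; 0.1507 0 0.0199 -0.07 4 1.4 0; 0.1884 0 0.0249 -0.09 5 1.75 0; 0.2261 0 0.0298 -0.11 6 2.1 0; 0.2261 0 0.0298 -0.11 6 2.1 0; 0.2261 0 0.0298 -0.11 6 2.1 0"
}}

```text
time_s: 22.25
position: [0.4576, 0.0956, 0.2549]
tcp_rot: [[0.088, 0.996, 0.01], [0.991, -0.088, 0.103], [0.104, 0.001, -0.995]]
force: [1.1, -0.4, -3.3]
opening: 0.135
```

```bash
cat > car.py <<'E'
from ov import *
q=np.array([.5432,-.006,.190,-.0890]); G=down(0)
Rc=Rz(q[3])@S6
def tcp(x,y,z): return rail(q,[x,y,z])[0]+Rc@[0,0,.1560-.116]
def carsegs():
    s=bot.read_state(); Rm=s['tcp_rot']@G.T; o=s['position']-Rm@[0,0,.156]
    B=box3(-.032,.038,-.03,.03,.149,.149)+box3(-.006,.006,-.02,.02,.149,.192)+box3(-.017,.027,-.04,.04,0,0.005)+box3(-.032,-.024,-.03,.03,.07,.149)+box3(-.0085,.0085,-.033,.033,.112,.116)
    return [(o+Rm@a,o+Rm@b) for a,b in B]
def railsegs(): return [(rail(q,a)[0],rail(q,b)[0]) for a,b in box3(-.005,.005,-.2,.18,-.016,0)]
def wheels():
    s=bot.read_state(); Rm=s['tcp_rot']@G.T; w=s['position']-Rm@[0,0,.04]; return S6.T@Rz(q[3]).T@(w-q[:3])
E
python3 - <<'E'
from car import *
st(); print("wheels in rail",wheels().round(4))
cv2.imwrite("pics/scene13.png",bot.capture("scene")[:,:,::-1])
draw("scene",carsegs()+railsegs(),"pics/scene13.png","pics/q1.png",(290,100,390,260),5)
plan([(tcp(-.035,.1,.015),Rc@G,6,0),(tcp(-.035,.1,.015),Rc@G,2,0)])
E
```

```text
t 22.25 tcp [0.4576 0.0956 0.2549] err [ 0.0007 -0.0002 -0.0003] rot [-0.03 -0.06 -0.05] F [ 1.08 -0.37 -3.25] M [-0.22  0.06  0.01] open 0.135
wheels in rail [-0.0943  0.0998  0.0148]
0 0.01 0 0 0 0 0; 0 0.02 0 0 0 0 0; 0 0.03 0 0 0 0 0; 0 0.04 0 0 0 0 0; 0 0.05 0 0 0 0 0; 0 0.06 0 0 0 0 0; 0 0.06 0 0 0 0 0; 0 0.06 0 0 0 0 0
```

View pics/q1.png

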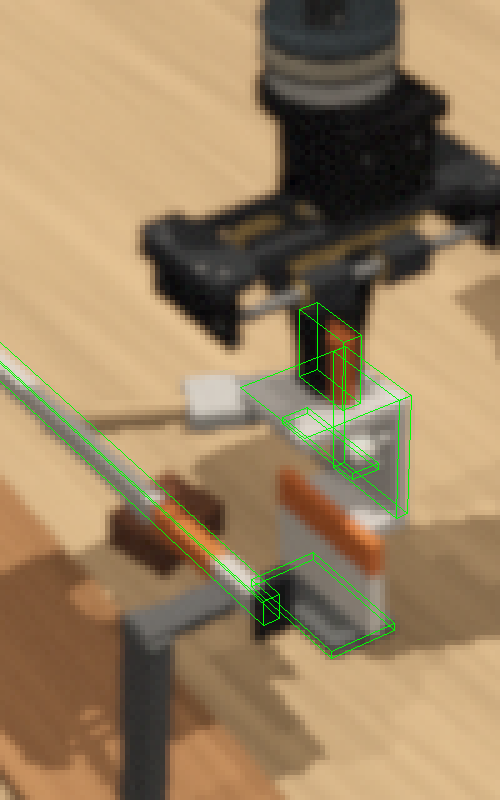

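Emit:
{"name": "apply_moves", "arguments": {
  "motion": "0 0.01 0 0 0 0 0; 0 0.02 0 0 0 0 0; 0 0.03 0 0 0 0 0; 0 0.04 0 0 0 0 0; 0 0.05 0 0 0 0 0; 0 0.06 0 0 0 0 0; 0 0.06 0 0 0 0 0; 0 0.06 0 0 0 0 0"
}}

```text
time_s: 23.3
position: [0.5166, 0.0908, 0.2546]
tcp_rot: [[0.088, 0.996, 0.008], [0.991, -0.089, 0.104], [0.105, -0.001, -0.995]]
force: [0.3, -0.8, -4.3]
opening: 0.134
```

```bash
python3 - <<'E'
from car import *
st(); print("wheels in rail",wheels().round(4))
cv2.imwrite("pics/scene14.png",bot.capture("scene")[:,:,::-1])
draw("scene",[],"pics/scene14.png","pics/q2.png",(300,120,380,250),6)
plan([(tcp(0,.1,.015),Rc@G,7,0),(tcp(0,.1,.015),Rc@G,1,0)])
E
```

```text
t 23.3 tcp [0.5166 0.0908 0.2546] err [ 0.      0.0003 -0.0006] rot [ 0.07  0.   -0.01] F [ 0.34 -0.76 -4.26] M [-0.29  0.14  0.02] open 0.134
wheels in rail [-0.0351  0.1003  0.0144]
0 0.005 0 0 0 0 0; 0 0.01 0 0 0 0 0; 0 0.015 0 0 0 0 0; 0 0.02 0 0 0 0 0; 0 0.025 0 0 0 0 0; 0 0.03 0 0 0 0 0; 0 0.035 0 0 0 0 0; 0 0.035 0 0 0 0 0
```

View pics/q2.png

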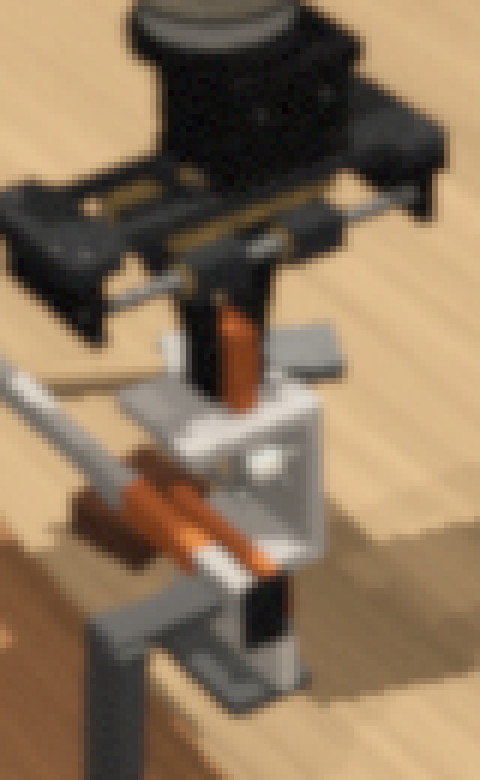

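Emit:
{"name": "apply_moves", "arguments": {
  "motion": "0 0.005 0 0 0 0 0; 0 0.01 0 0 0 0 0; 0 0.015 0 0 0 0 0; 0 0.02 0 0 0 0 0; 0 0.025 0 0 0 0 0; 0 0.03 0 0 0 0 0; 0 0.035 0 0 0 0 0; 0 0.035 0 0 0 0 0"
}}

```text
time_s: 24.35
position: [0.5525, 0.0875, 0.2547]
tcp_rot: [[0.088, 0.996, 0.01], [0.991, -0.089, 0.104], [0.105, 0.0, -0.995]]
force: [0.4, -0.5, -3.4]
opening: 0.136
```

```bash
python3 - <<'E'
from car import *
st(); print("wheels in rail",wheels().round(4))
for n in("scene","top"): cv2.imwrite(f"pics/{n}15.png",bot.capture(n)[:,:,::-1])
draw("scene",[],"pics/scene15.png","pics/q3.png",(290,130,360,240),7)
draw("scene",carsegs()+railsegs(),"pics/scene15.png","pics/q4.png",(290,130,360,240),7)
draw("top",[],"pics/top15.png","pics/q5.png",(240,130,400,220),5)
E
```

```text
t 24.35 tcp [0.5525 0.0875 0.2547] err [ 0.001   0.0001 -0.0005] rot [-0.02  0.    0.  ] F [ 0.4  -0.48 -3.4 ] M [-0.24  0.11 -0.02] open 0.136
wheels in rail [0.001  0.1002 0.0146]
```

View pics/q3.png

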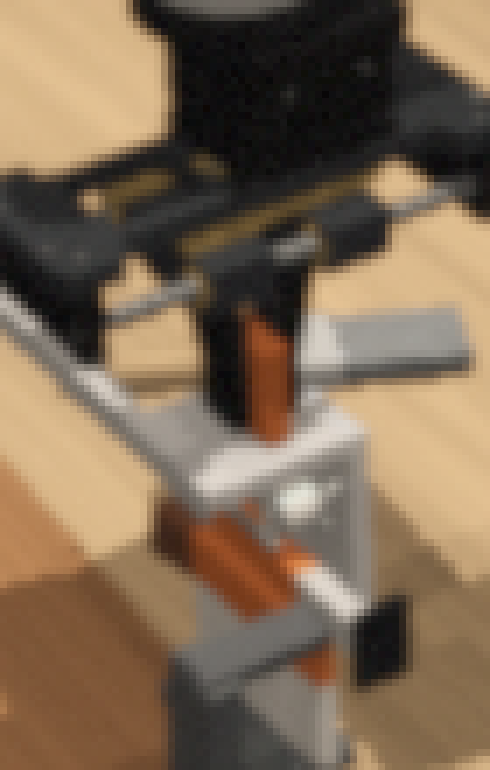

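View pics/q4.png

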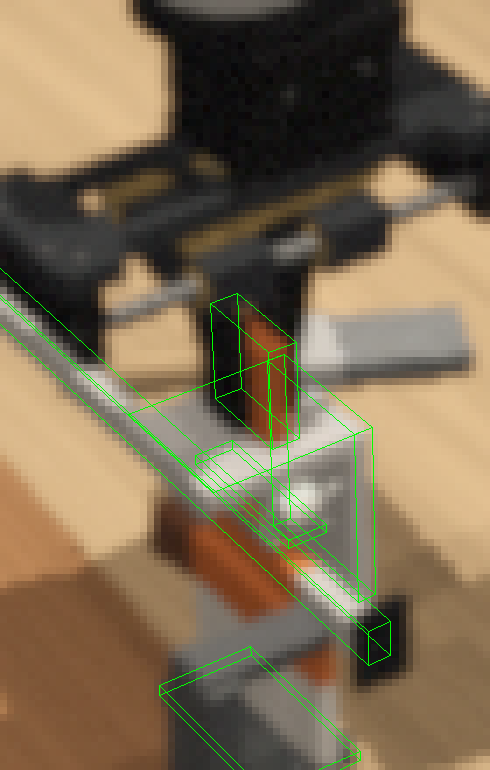

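View pics/q5.png

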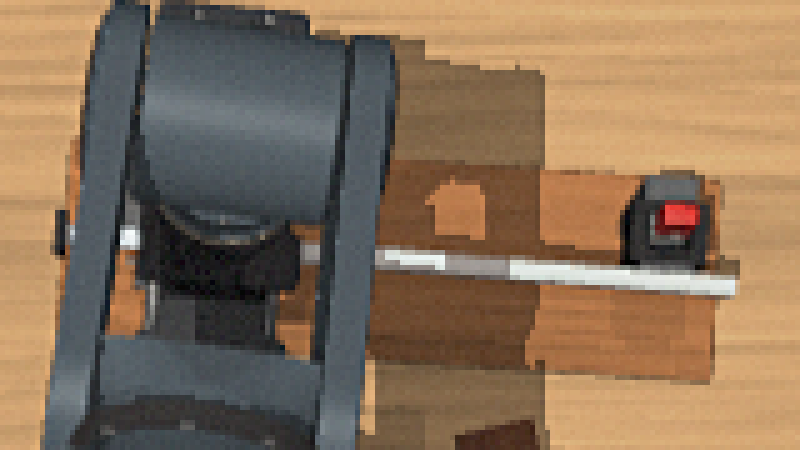

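```bash
python3 - <<'E'
from car import *
draw("scene",railsegs(),"pics/scene0.png","pics/r1.png",(270,150,350,230),10)
draw("scene",carsegs(),"pics/scene15.png","pics/r2.png",(310,170,350,250),10)
E
```

```text
(no output)
```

View pics/r1.png

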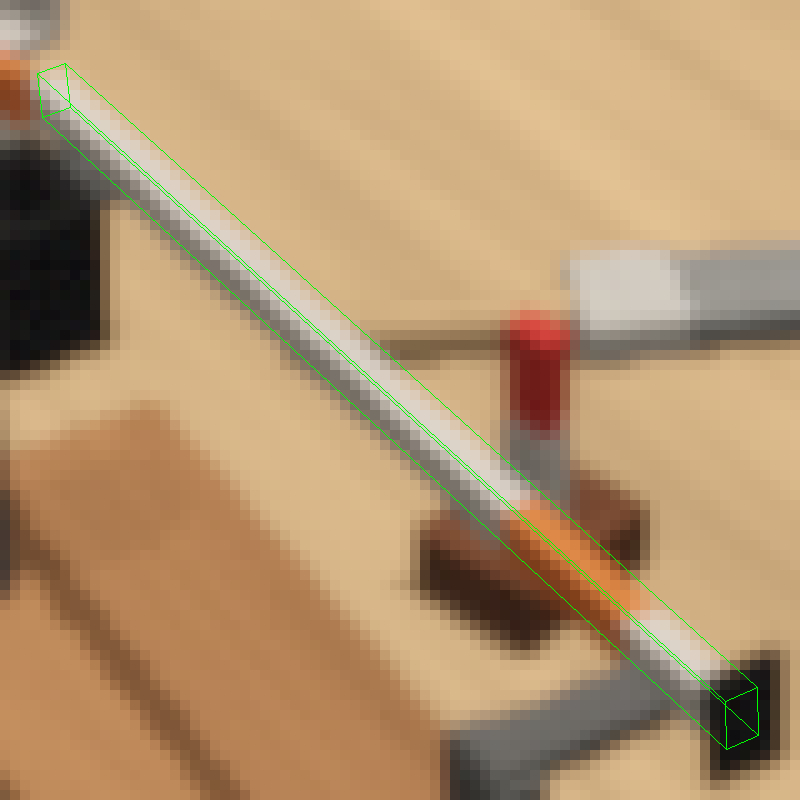

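View pics/r2.png

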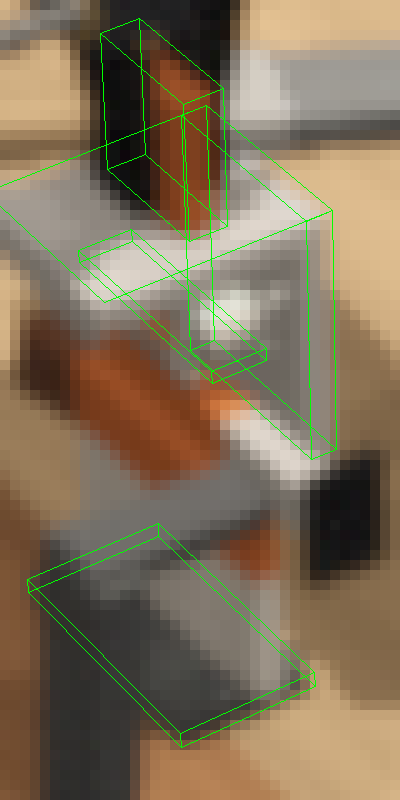

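```bash
python3 - <<'E'
from car import *
plan([(tcp(0,.1,.002),Rc@G,7,0),(tcp(0,.1,.002),Rc@G,1,0)])
E
```

```text
0 0 0.0019 0 0 0 0; 0 0 0.0037 0 0 0 0; 0 0 0.0056 0 0 0 0; 0 0 0.0075 0 0 0 0; 0 0 0.0093 0 0 0 0; 0 0 0.0112 0 0 0 0; 0 0 0.013 0 0 0 0; 0 0 0.013 0 0 0 0
```

Emit:
{"name": "apply_moves", "arguments": {
  "motion": "0 0 0.0019 0 0 0 0; 0 0 0.0037 0 0 0 0; 0 0 0.0056 0 0 0 0; 0 0 0.0075 0 0 0 0; 0 0 0.0093 0 0 0 0; 0 0 0.0112 0 0 0 0; 0 0 0.013 0 0 0 0; 0 0 0.013 0 0 0 0"
}}

```text
time_s: 25.45
position: [0.552, 0.0889, 0.2416]
tcp_rot: [[0.088, 0.996, 0.009], [0.991, -0.089, 0.104], [0.105, -0.0, -0.995]]
force: [-0.1, -0.1, -3.2]
opening: 0.139
```

```bash
python3 - <<'E'
from car import *
st(); print("wheels in rail",wheels().round(4))
for n in("scene",): cv2.imwrite(f"pics/{n}16.png",bot.capture(n)[:,:,::-1])
draw("scene",[],"pics/scene16.png","pics/q6.png",(290,150,360,240),8)
E
```

```text
t 25.45 tcp [0.552  0.0889 0.2416] err [ 0.0004  0.0002 -0.0007] rot [0.03 0.   0.  ] F [-0.05 -0.14 -3.2 ] M [-0.3   0.09 -0.03] open 0.139
wheels in rail [0.0003 0.1002 0.0014]
```

View pics/q6.png

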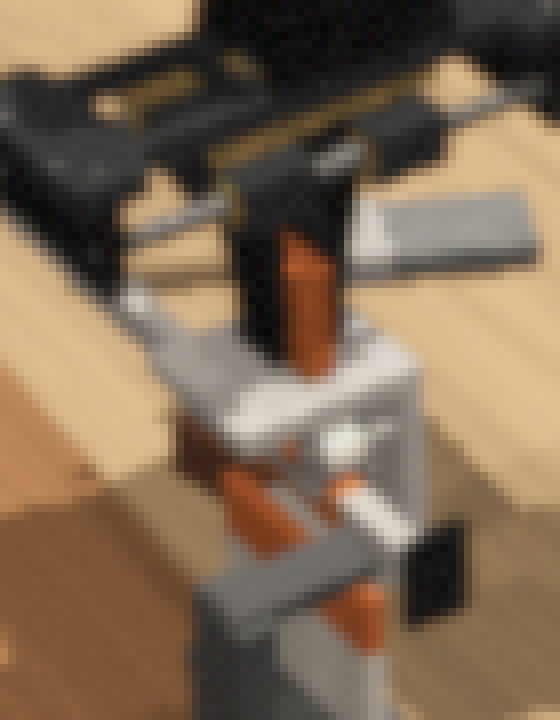

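Emit:
{"name": "apply_moves", "arguments": {
  "motion": "0 0 0.0005 0 0 0 0; 0 0 0.001 0 0 0 0; 0 0 0.0015 0 0 0 0; 0 0 0.002 0 0 0 0; 0 0 0.0025 0 0 0 0; 0 0 0.003 0 0 0 0; 0 0 0.003 0 0 0 0; 0 0 0.003 0 0 0 0"
}}

```text
time_s: 26.5
position: [0.5524, 0.0891, 0.2401]
tcp_rot: [[0.088, 0.996, 0.01], [0.991, -0.089, 0.104], [0.104, 0.001, -0.995]]
force: [-2.6, -0.5, 5.9]
opening: 0.133
```

```bash
python3 - <<'E'
from car import *
plan([(tcp(0,.1,-.001),Rc@G,8,0)])
st(); print("wheels in rail",wheels().round(4))
E
```

```text
0 0 0.0004 0 0 0 0; 0 0 0.0008 0 0 0 0; 0 0 0.0011 0 0 0 0; 0 0 0.0015 0 0 0 0; 0 0 0.0019 0 0 0 0; 0 0 0.0023 0 0 0 0; 0 0 0.0027 0 0 0 0; 0 0 0.003 0 0 0 0
t 26.5 tcp [0.5524 0.0891 0.2401] err [0.0007 0.0001 0.0008] rot [-0.06 -0.01 -0.01] F [-2.62 -0.45  5.89] M [-0.35  0.57 -0.01] open 0.133
wheels in rail [ 0.0007  0.1003 -0.0002]
```

Emit:
{"name": "apply_moves", "arguments": {
  "motion": "0 0 -0.001 0 0 0 0; 0 0 -0.001 0 0 0 0.06; 0 0 -0.001 0 0 0 0.06; 0 0 -0.001 0 0 0 0.06; 0 0 -0.001 0 0 0 0.06; 0 0 -0.001 0 0 0 0.06; 0 0 -0.001 0 0 0 0.06; 0 0 -0.001 0 0 0 0.06"
}}

```text
time_s: 27.5
position: [0.5522, 0.0891, 0.2398]
tcp_rot: [[0.088, 0.996, 0.009], [0.991, -0.089, 0.104], [0.105, 0.0, -0.995]]
force: [-0.2, 1.1, -0.2]
opening: 0.684
```

```bash
python3 - <<'E'
from car import *
plan([(tcp(0,.1,0),Rc@G,8,0)])
st()
for n in("scene","top"): cv2.imwrite(f"pics/{n}17.png",bot.capture(n)[:,:,::-1])
draw("scene",[],"pics/scene17.png","pics/q7.png",(230,100,370,240),5)
plan([(tcp(0,.1,.12),Rc@G,5,.06),(tcp(0,.1,.12),Rc@G,3,.06)])
E
```

```text
0 0 -0.0001 0 0 0 0; 0 0 -0.0002 0 0 0 0; 0 0 -0.0004 0 0 0 0; 0 0 -0.0005 0 0 0 0; 0 0 -0.0006 0 0 0 0; 0 0 -0.0007 0 0 0 0; 0 0 -0.0008 0 0 0 0; 0 0 -0.001 0 0 0 0
t 27.5 tcp [0.5522 0.0891 0.2398] err [ 0.0005  0.0002 -0.0005] rot [-0. -0. -0.] F [-0.24  1.15 -0.19] M [-0.2 -0.   0. ] open 0.684
0 0 -0.024 0 0 0 0.06; 0 0 -0.048 0 0 0 0.06; 0 0 -0.072 0 0 0 0.06; 0 0 -0.096 0 0 0 0.06; 0 0 -0.12 0 0 0 0.06; 0 0 -0.12 0 0 0 0.06; 0 0 -0.12 0 0 0 0.06; 0 0 -0.12 0 0 0 0.06
```

View pics/q7.png

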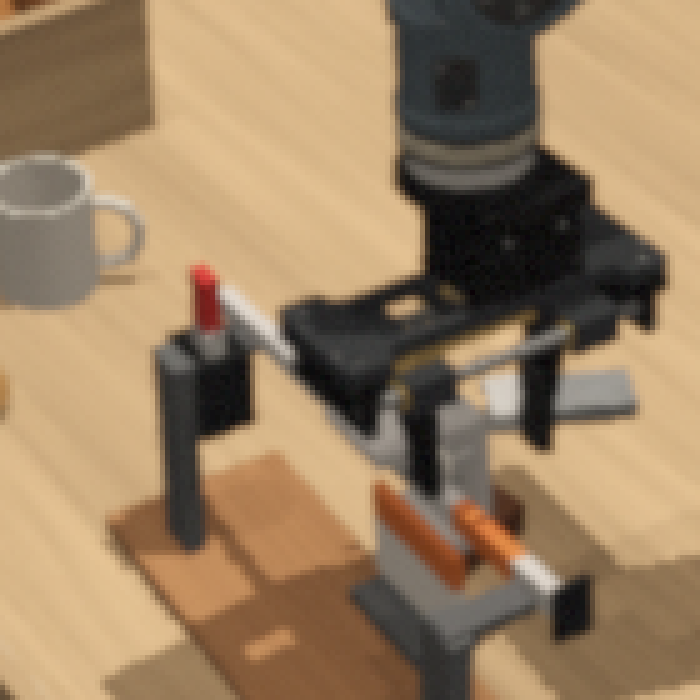

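```bash
python3 - <<'E'
from car import *
cv2.imwrite(f"pics/scene18.png",bot.capture("scene")[:,:,::-1]); print(bot.read_state()['time_s'])
a=cv2.imread("pics/scene17.png")[150:240,290:370];b=cv2.imread("pics/scene18.png")[150:240,290:370]
cv2.imwrite("pics/q8.png",cv2.resize(np.hstack([a,b]),None,fx=4.5,fy=4.5,interpolation=cv2.INTER_NEAREST))
E
```

```text
27.65
```

View pics/q8.png

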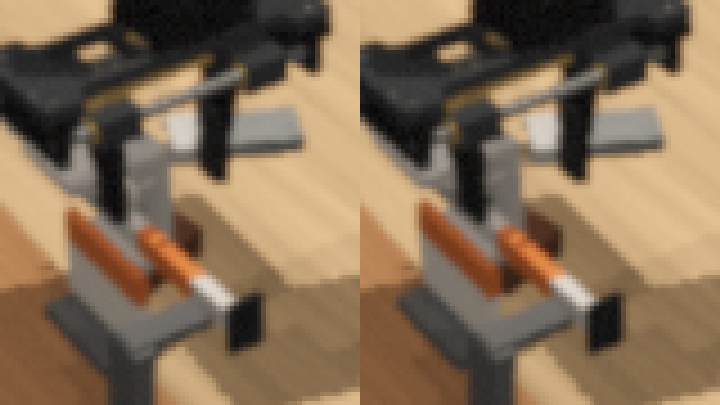

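Emit:
{"name": "apply_moves", "arguments": {
  "motion": "0 0 -0.024 0 0 0 0.06; 0 0 -0.048 0 0 0 0.06; 0 0 -0.072 0 0 0 0.06; 0 0 -0.096 0 0 0 0.06; 0 0 -0.12 0 0 0 0.06; 0 0 -0.12 0 0 0 0.06; 0 0 -0.12 0 0 0 0.06; 0 0 -0.12 0 0 0 0.06"
}}

```text
time_s: 28.65
position: [0.5503, 0.0768, 0.3577]
tcp_rot: [[0.089, 0.996, 0.006], [0.991, -0.089, 0.104], [0.105, -0.003, -0.995]]
force: [0.0, -0.4, -0.4]
opening: 0.691
```

```bash
python3 - <<'E'
from car import *
st()
for n in("scene","top"): cv2.imwrite(f"pics/{n}19.png",bot.capture(n)[:,:,::-1])
draw("scene",[],"pics/scene19.png","pics/q9.png",(230,100,370,240),5)
E
```

```text
t 28.65 tcp [0.5503 0.0768 0.3577] err [-0.0002  0.0004 -0.0019] rot [0.16 0.01 0.01] F [ 0.03 -0.4  -0.36] M [-0.12  0.06  0.02] open 0.691
```

View pics/q9.png

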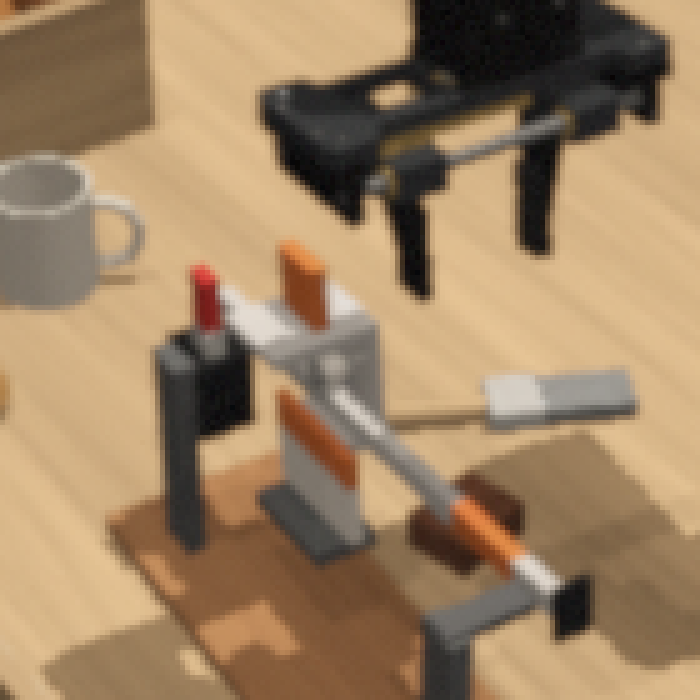

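Rolling freely down the rail. I hold still and let it arrive.

Emit:
{"name": "apply_moves", "arguments": {
  "motion": "0 0 0 0 0 0 0.06; 0 0 0 0 0 0 0.06; 0 0 0 0 0 0 0.06; 0 0 0 0 0 0 0.06; 0 0 0 0 0 0 0.06; 0 0 0 0 0 0 0.06; 0 0 0 0 0 0 0.06; 0 0 0 0 0 0 0.06"
}}

```text
time_s: 29.75
position: [0.551, 0.0766, 0.3592]
tcp_rot: [[0.088, 0.996, 0.009], [0.991, -0.089, 0.104], [0.105, -0.0, -0.995]]
force: [-0.4, 0.3, 0.2]
opening: 0.69
```

Emit:
{"name": "apply_moves", "arguments": {
  "motion": "0 0 0 0 0 0 0.06; 0 0 0 0 0 0 0.06; 0 0 0 0 0 0 0.06; 0 0 0 0 0 0 0.06; 0 0 0 0 0 0 0.06; 0 0 0 0 0 0 0.06; 0 0 0 0 0 0 0.06; 0 0 0 0 0 0 0.06"
}}

```text
time_s: 30.75
position: [0.5511, 0.0766, 0.3592]
tcp_rot: [[0.088, 0.996, 0.009], [0.991, -0.089, 0.104], [0.105, 0.0, -0.995]]
force: [0.4, 0.5, 0.2]
opening: 0.688
```

```bash
python3 - <<'E'
from car import *
st()
for n in("scene","top"): cv2.imwrite(f"pics/{n}20.png",bot.capture(n)[:,:,::-1])
B=box3(-.032,.038,-.03,.03,.149,.149)+box3(-.006,.006,-.02,.02,.149,.192)
w=rail(q,[0,-.12,0])[0]; segs=[(w+Rc@(a-[0,0,.116]),w+Rc@(b-[0,0,.116])) for a,b in B]
draw("scene",segs,"pics/scene20.png","pics/q10.png",(230,100,370,240),5)
draw("top",segs,"pics/top20.png","pics/q11.png",(240,130,400,240),5)
E
```

```text
t 30.75 tcp [0.5511 0.0766 0.3592] err [ 0.0005  0.0002 -0.0005] rot [-0. -0. -0.] F [0.39 0.5  0.19] M [-0.16  0.1   0.03] open 0.688
```

View pics/q10.png

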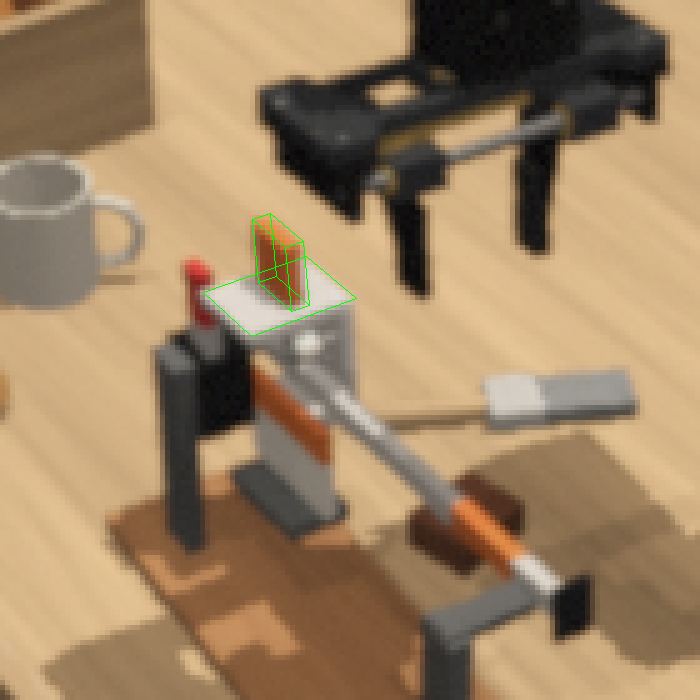

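View pics/q11.png

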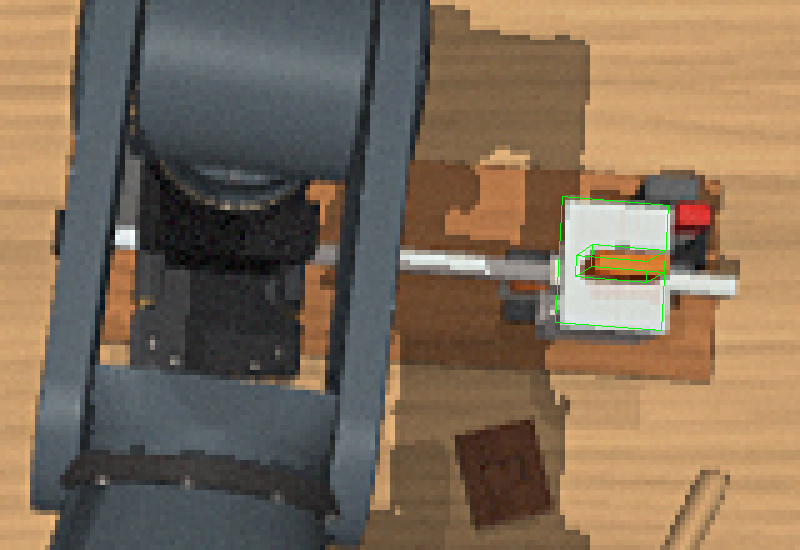

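Emit:
{"name": "apply_moves", "arguments": {
  "motion": "0 0 0 0 0 0 0.06; 0 0 0 0 0 0 0.06; 0 0 0 0 0 0 0.06; 0 0 0 0 0 0 0.06; 0 0 0 0 0 0 0.06; 0 0 0 0 0 0 0.06; 0 0 0 0 0 0 0.06; 0 0 0 0 0 0 0.06"
}}

```text
time_s: 31.85
position: [0.5511, 0.0766, 0.3592]
tcp_rot: [[0.088, 0.996, 0.009], [0.991, -0.089, 0.104], [0.105, 0.0, -0.995]]
force: [-0.2, 0.0, -0.2]
opening: 0.69
```

```bash
python3 - <<'E'
from car import *
a=cv2.imread("pics/scene20.png").astype(int); im=bot.capture("scene")[:,:,::-1]; cv2.imwrite("pics/scene21.png",im)
print(np.abs(im.astype(int)-a).max(), (np.abs(im.astype(int)-a).max(2)>25).sum())
draw("scene",[],"pics/scene21.png","pics/q12.png",(250,130,310,220),8)
m=rail(q,[.03,-.16,0])[0]-[0,0,.05]
print(proj("scene",[m+[0,0,.095]]))
E
```

```text
15 0
[[271.22782201 152.8472701 ]]
```

View pics/q12.png

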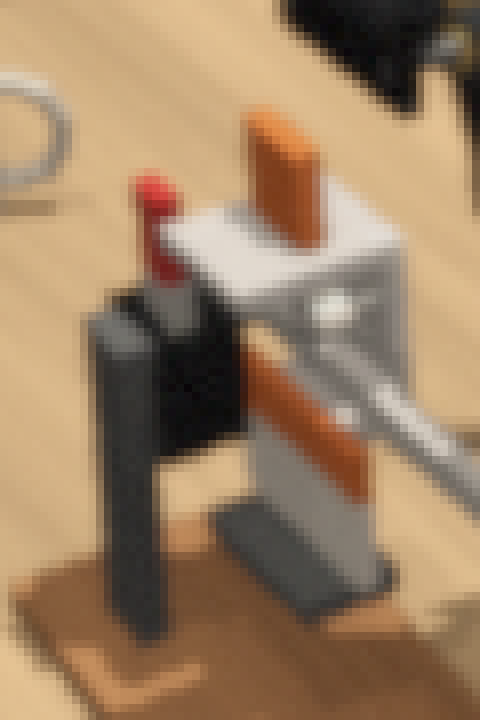

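The picture shows the carrier hanging on the rail with its top plate against the stop bar at about (272,158). The bar leans slightly in its slot clearance, and nothing changed between the last two pictures. I'm handing in.

```bash
python3 -c "
from rig import bot
print(bot.hand_in())"
```

```text
the job is handed in; nothing more can be done
None
```

The job is handed in, with both parts done; handing in gives no verdict, so these are my own checks.

**Stop bar:** I slid it into the slot until it met the floor. Contact came with the tool about 184 mm up, as expected, with 11 N of push. Then I let it go.

**Orange carrier:** I hooked it on from the open side, tilted 6 degrees to match the rail, about 100 mm uphill of the rail's middle. I felt the wheels touch within about 1 mm of the expected height and released it. It rolled down freely, and the gripper stayed clear of it on the way.

**Last checks:**
- In both cameras the carrier matches a position about 120 mm downhill of the rail's middle, hanging on the rail against the stop bar.
- Two scene pictures 1.1 s apart show no visible change, so it is at rest. The gripper is raised and open, touching nothing.
- I moved nothing else on purpose, but I did not measure the blue carrier and the other items again at the end.

**Disagreements:**
- The scene camera reads about half to one pixel (2 to 4 mm) off the robot's own position. I relied on the top camera and the contact forces instead.
- The stop bar leans slightly under the carrier's push. By eye it is within the slot's clearance, but I did not measure the angle or check its final depth after the push.

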